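# Close the cold-brew jar: strainer disc, then screw collar

## Task

The cold-brew jar has been washed and needs putting together again: set the strainer disc that fits its mouth down flat on the ledge inside the rim, knob up, then put the screw collar over it and screw it clockwise, right-hand thread, fully down until it clamps the disc. Leave everything else where it is, including the larger strainer disc, which belongs to another jar.

Things in the scene. Friction and masses are not known exactly. Their poses are not given: they have to be found in the camera images.
- jar: Square dark brown glass jar, 92 mm wide, rim 120 mm above the counter, standing in a low steel well on a 150 x 118 x 8 mm steel plate screwed to the counter: one fixed thing that neither moves nor turns. Origin: centre of the plate's underside, on the counter; z up through the middle of the mouth. The round neck is 70 mm in outer diameter and reaches from 91 to 120 mm above the origin.
- jar_mouth (a point): Centre of the jar's mouth, in the plane of the rim's top, 120 mm above the jar's origin, axes as the jar's. Inside the rim is a round recess, 63 mm in diameter and 4 mm deep; its floor is a ledge 5 mm wide all round on which the strainer disc rests.
- jar_thread (a point): Top end of one of the four equal threads on the jar's neck, on the crest (77 mm in diameter), 4 mm below the rim, on the jar's +x side; the others start at +y, -x and -y. Seen from above each thread runs down clockwise from its start for 2.9 rad, falling 4.8 mm per radian (right-hand thread).
- strainer: Strainer disc that fits the jar: perforated steel disc, 60 mm in diameter, 6 mm thick, lower edge chamfered, with a steel knob in the middle, 14 mm in diameter, whose top is 24 mm above the underside; about 80 g. Lies flat on the mat, knob up. Origin: centre of its underside, z up through the knob. Seated, its underside is 4 mm below the rim and its top face 2 mm above the rim.
- big_strainer: The strainer disc of another, larger jar: the same form and knob but 74 mm in diameter, too large for this mouth; it lies flat on the mat and stays there. Origin: centre of its underside.
- collar: Steel screw collar, about 140 g, standing upright on the mat: a ring 46 mm tall, open right through (52 mm opening). Lower part: a skirt of 85 mm outer and 79 mm inner diameter, up to a flange at 22 to 26 mm above the underside whose lower face presses on the disc. Upper part: a narrower neck. Origin: centre of its underside, z up. Screwed home, its underside is 20 mm below the jar's rim.
- collar_neck (a point): Middle of the collar's neck, on its axis, 36 mm above its underside: the part to grip, round, 64 mm in outer diameter from 28 to 43 mm above the underside, below a slight lip. Axes as the collar's.
- collar_lug (a point): One of four lugs inside the skirt (3 mm thick, 8 mm above the underside), here on the collar's +x side; the others at +y, -x, -y; a rib outside marks each. Set on the jar, the lugs rest on the threads, the underside 8 to 15 mm below the rim. Turned clockwise the collar sinks 4.8 mm per rad; it is tight after 1.0 rad (lugs set down just before reaching the next thread start) to 2.6 rad.
- mat: Black silicone drying mat, 284 x 300 x 5 mm, lying fixed on the counter; the loose parts stand on it. Origin: centre of its underside.
- sauce_cup: Small white sauce cup, 57 mm wide, 26 mm tall, on a corner of the mat; a bystander. Origin: centre of its underside.
- cups: Two white cups one in the other, 97 mm wide, 172 mm tall, behind the jar; a bystander. Origin: centre of the underside.
- canister: Grey canister with a wooden lid, 102 mm wide, 140 mm tall, behind the mat; a bystander. Origin: centre of its underside.
- lidded_cup: White cup with a flat lid, 97 mm wide, 126 mm tall, at the back right; a bystander. Origin: centre of its underside.
Mind the look-alikes: they are no part of the job. Leave any pink or purple look-alike of the strainer alone.

How it is judged:
By the outcome, as a careful person would: the job done as asked, in the order asked, and still so for the second after the job is handed in, with the robot touching nothing.
It also fails if it takes over 72 s, if anything falls off the work surface, if the arm or the gripper's body presses on something with over 40 N, if the wrist force passes 120 N, or if a joint passes its speed limit or range.

## Robot

A 7-joint arm with a two-finger parallel gripper is mounted at the origin on the work surface; the furniture and walls round the work are solid. World frame = base frame: x ahead of the robot, y to its left, z up, the work surface at z = 0. Lengths are in m, angles in rad, forces in N, time in s.
With the tool pointing down it reaches from about 0.425 to 1.025 m from the base axis. Payload 3.6 kg.
Tool frame: the origin (TCP) lies between the finger pads; the fingertips stand 17 mm ahead of it and the grasp point (between the pads) lies 2 mm behind it (bot.tip_extent is the z of the fingertips in the tool frame, in m); z points along the fingers, y is the line along which they close (so a half turn about z gives the same grasp; the last joint's range is limited). The gripper opens to 85 mm and grips with 20 to 120 N. Pads are 22 mm wide; open, the fingers measure 114 mm over their backs; the gripper's body (76 mm by 85 mm) begins 54 mm behind the grasp point. The pads swing forward as they close: fully open they stand 13 mm farther back than shut.
Start: joints at [1.073, 0.591, 0.048, 1.609, -0.033, 0.943, -0.034], TCP at [0.285, -0.667, 0.228] pointing down, gripper open.
Joint ranges: [-2.69, 2.69], [-0.47, 2.24], [-1.27, 1.36], [0.19, 2.51], [-1.53, 4.68], [0.08, 2.07], [-3.09, 3.09]. Speed limits (rad/s): [2.57, 2.57, 3.14, 3.14, 3.14, 3.14, 3.14].

## Interface

Orientations are given as a 3x3 rotation matrix whose columns are the frame's x, y, z axes.
In Python, from cell import bot, optics, models gives the robot as it stands.
- The arm moves only by the shell command python3 -m handwheel 'ROWS' [FORCE]. ROWS is JSON, a list of rows, each a list of 3 entries, a list of its own where there are three numbers: the closure, from 0 (fully open) to 1 (shut), then the shift along the tool's x, y, z in mm, then the turn, a rotation vector about the tool's x, y, z in degrees. A call has 1 to 10 rows; each row shifts and turns the commanded pose from where the row before left it, along the tool's axes as they then stand; what a row does not reach is not made up. A row lasts 1/12 s, in which the tool goes at most 41.7 mm and 7.16 degrees, less where a joint would pass 70% of its speed; a pose out of reach is approached as far as the arm can. A call with a gripper value outside its range is refused whole. The fingers move at their own pace and stop on an object; FORCE is the grip in N (left out, the last holds). Time passes only in rows, so rows that do not move let the fingers close. It gives the time, the measured TCP pose, the force, the opening and the grip force at its end, in the units of the state.
- bot.state(): the state, without advancing time (a new reading comes with each control period).
- optics.camera(name): name is "scene" or "top" or "wrist"; returns (picture, depth): 480x640x3 uint8, red, green, blue; 480x640 float32, m along the optical axis (not along the pixel's ray), 0 where there is no reading.
- optics.camera_params(name): a dict with "camera_matrix" (3x3 intrinsics, pixels), "origin" and "attitude" of the camera in the world. Camera axes: x right, y up, looking along -z (the intrinsics and any distortion apply to the point x, -y, -z); pixel columns grow to the right and rows downward; lengths in m; the calibration is good to about 2 mm. A picture is of the moment at which its call begins: read the wrist's pose just before it. camera_params takes no time and is no camera call; for the wrist camera it gives the pose at the moment of the call.
- bot.sign_off(): hands the job in; it is judged then, once.
Trained networks look in the newest picture that a camera, given by its name, has taken for a name from the list of things; names that differ only in an ending like _2 or _b are one class to them, and where a whole thing is asked for, a point or a joint stands for the part that bears it (a point fixed in the world has none). Each returns a list of dicts, best first, with "conf" (0 to 1); they miss things now and then, are a little off and sometimes report something else, mostly with a low value. They report only what shows in the picture. A call takes as long as a camera call. They do not tell look-alikes from the thing itself.
- models.silhouettes(thing, camera): "pixels" (480x640 bool, what is visible of it) and "pixel" ([column, row] in pixels, amid what is visible of it).
- models.mark_of(thing, camera): "pixel" ([column, row] in pixels: a listed point, or the origin of a listed thing).
The state is a dict: "time": time; "joints": joint angles; "joint_velocities": joint speeds; "joint_efforts": joint torques, N m; "ee_pos": TCP position; "ee_rot": TCP orientation; "ft_force": force on the tool from outside, world axes, zero at the start; "torque": the same for the moment, N m; "opening": finger opening in m; "finger_force": force on a finger pad.
Only numpy, scipy, OpenCV 4.12 (cv2) and the standard library are available. Lean on these libraries where they do the work, as an engineer would, in place of code of your own. Each camera call takes 0.05 s, during which the arm holds its last target. There are 200 camera calls.

## Working session

There is one attempt and no reset: what is moved stays moved. The work goes in short steps, Python scripts to look and compute and a shell command to move; the robot and the scene stay as the last step left them, time stands still between calls to the robot, and variables do not carry over. Pictures are saved under pics/ and viewed, at most 10 in all, crops included, and the job is handed in when it is done.

```bash
mkdir -p pics; ls; cat > h.py <<'E'
import numpy as np, cv2
from cell import bot, optics, models
def ray(cam,px,p=None):
    p=p or optics.camera_params(cam); K=np.array(p["camera_matrix"]); R=np.array(p["attitude"])
    d=np.linalg.inv(K)@[px[0],px[1],1.]; return np.array(p["origin"]).ravel(), R@np.array([d[0],-d[1],-d[2]])
def atz(cam,px,z,p=None):
    o,d=ray(cam,px,p); return o+d*(z-o[2])/d[2]
def shot(cam,name=None):
    im,dep=optics.camera(cam)
    if name: cv2.imwrite("pics/"+name,im[:,:,::-1])
    return im,dep
def st():
    s=bot.state(); return s
E
python3 - <<'E'
from h import *
s=bot.state(); print(s["ee_pos"],np.round(s["ee_rot"],3).tolist(),s["opening"],s["time"])
for c in ("top","scene"):
    p=optics.camera_params(c); print(c,np.round(p["origin"],3)); shot(c,c+"1.png")
    for t,z in (("jar_mouth",.12),("strainer",.005),("big_strainer",.005),("collar_neck",.041),("collar_lug",.013),("jar_thread",.116)):
        for d in models.mark_of(t,c)[:4]: print(t,round(d["conf"],2),np.round(d["pixel"]),np.round(atz(c,d["pixel"],z),3))
E
```

```text
pics
[ 0.28455003 -0.66590491  0.22693872] [[0.92, 0.393, -0.001], [0.393, -0.92, 0.002], [-0.0, -0.002, -1.0]] 0.08523006760317459 0.0
top [ 0.325 -0.137  1.312]
jar_mouth 0.73 [237. 183.] [0.542 0.022 0.12 ]
jar_mouth 0.26 [382. 201.] [ 0.495 -0.279  0.12 ]
strainer 0.95 [345. 300.] [ 0.29  -0.201  0.005]
strainer 0.88 [325. 232.] [ 0.446 -0.16   0.005]
strainer 0.81 [384. 346.] [ 0.183 -0.285  0.005]
big_strainer 0.59 [332. 163.] [ 0.605 -0.182  0.005]
collar_neck 0.91 [397. 195.] [ 0.52  -0.324  0.041]
collar_lug 0.87 [382. 202.] [ 0.508 -0.294  0.013]
jar_thread 0.9 [233. 169.] [0.573 0.032 0.116]
jar_thread 0.66 [349. 117.] [ 0.68  -0.217  0.116]
jar_thread 0.23 [365. 201.] [ 0.497 -0.244  0.116]
scene [-0.347  0.261  1.203]
jar_mouth 0.81 [242. 238.] [0.534 0.026 0.12 ]
strainer 0.82 [368. 306.] [ 0.277 -0.205  0.005]
strainer 0.58 [328. 264.] [ 0.443 -0.174  0.005]
strainer 0.54 [413. 317.] [ 0.2   -0.292  0.005]
big_strainer 0.8 [310. 223.] [ 0.595 -0.192  0.005]
big_strainer 0.2 [364. 227.] [ 0.514 -0.326  0.005]
collar_neck 0.74 [363. 227.] [ 0.49  -0.305  0.041]
collar_neck 0.61 [366. 218.] [ 0.517 -0.33   0.041]
collar_lug 0.59 [352. 231.] [ 0.512 -0.285  0.013]
jar_thread 0.84 [230. 228.] [0.579 0.043 0.116]
```

View pics/top1.png

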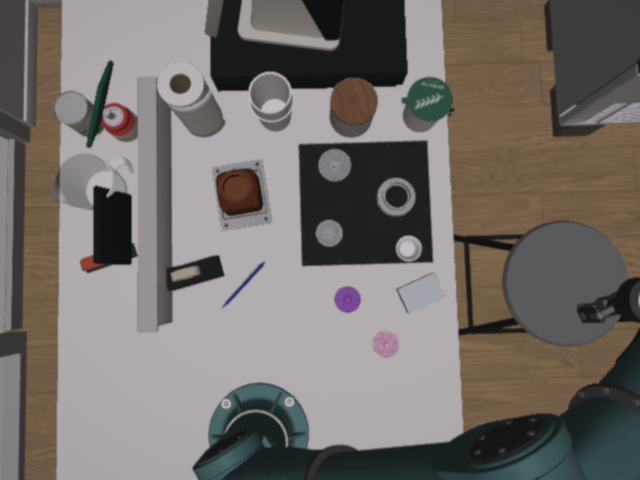

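View pics/scene1.png

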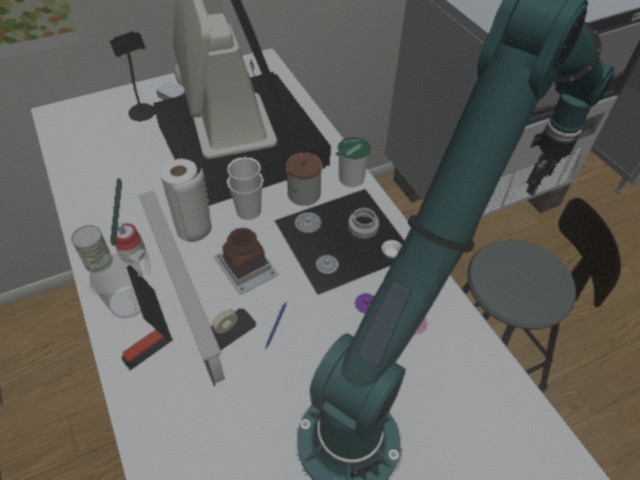

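```bash
python3 -c "
from h import *
print(bot.tip_extent,[a for a in dir(bot) if a[0]!='_'])"
python3 -m handwheel '[[0,[26,-30,0],[0,0,0]],[0,[26,-30,0],[0,0,0]],[0,[26,-30,0],[0,0,0]],[0,[26,-30,0],[0,0,0]],[0,[26,-30,0],[0,0,0]],[0,[26,-30,0],[0,0,0]],[0,[26,-30,0],[0,0,0]],[0,[26,-30,0],[0,0,0]],[0,[26,-30,0],[0,0,0]],[0,[26,-30,0],[0,0,0]]]'
```

```text
0.017 ['Unreachable', 'sign_off', 'state', 'tip_extent']
time: 1.53
ee_pos: [0.4065, -0.287, 0.2285]
ee_rot: [[0.92, 0.393, 0.001], [0.393, -0.92, -0.001], [0.001, 0.001, -1.0]]
ft_force: [0.8, 0.6, -0.6]
opening: 0.0854
finger_force: 0.0
```

```bash
python3 -m handwheel '[[0,[27,-31,0],[0,0,0]],[0,[27,-31,0],[0,0,0]],[0,[27,-31,0],[0,0,0]],[0,[0,0,0],[0,0,0]],[0,[0,0,0],[0,0,0]]]'
python3 - <<'E'
from h import *
s=bot.state(); p=optics.camera_params("wrist"); print(np.round(s["ee_pos"],4),np.round(s["joints"],2),np.round(p["origin"],3),np.round(p["attitude"],2).tolist())
im,d=shot("wrist","w1.png")
for t,z in (("strainer",.005),("big_strainer",.005),("collar_neck",.041),("jar_mouth",.12),("jar_thread",.116),("collar_lug",.013)):
    for q in models.mark_of(t,"wrist")[:3]: print(t,round(q["conf"],2),np.round(q["pixel"]),np.round(atz("wrist",q["pixel"],z,p),4))
E
```

```text
time: 1.95
ee_pos: [0.4453, -0.1684, 0.2285]
ee_rot: [[0.917, 0.399, 0.001], [0.399, -0.917, 0.0], [0.001, 0.0, -1.0]]
ft_force: [0.6, 0.2, 0.3]
opening: 0.0851
finger_force: 0.0
[ 0.4453 -0.1684  0.2285] [ 0.31  0.28 -0.05  2.15  0.02  0.71 -0.92] [ 0.519 -0.136  0.373] [[0.4, 0.87, 0.29], [-0.92, 0.38, 0.13], [0.0, -0.31, 0.95]]
strainer 0.9 [301. 326.] [ 0.2924 -0.2097  0.005 ]
strainer 0.85 [326. 404.] [ 0.1924 -0.289   0.005 ]
strainer 0.61 [319. 204.] [ 0.4452 -0.1681  0.005 ]
big_strainer 0.6 [396.  71.] [ 0.5982 -0.1846  0.005 ]
big_strainer 0.22 [414. 187.] [ 0.5036 -0.2569  0.005 ]
collar_lug 0.88 [444. 200.] [ 0.5045 -0.2908  0.013 ]
```

View pics/w1.png

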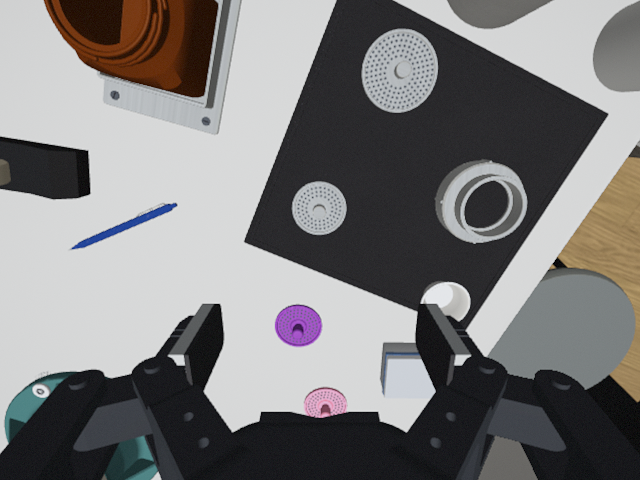

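The wrist view shows the small steel disc at (319,208), the big one at (400,70), the collar at (482,202), and the jar at top left. The purple and pink look-alikes are off the mat. Next I fit the disc outlines.

```bash
cat >> h.py <<'E'
def outline(cam,thing,z,near,p,pick=lambda m:m):
    best=None
    for q in models.silhouettes(thing,cam):
        m=q["pixels"].astype(np.uint8); c=atz(cam,q["pixel"],z,p)
        if np.linalg.norm(c[:2]-near)>.06: continue
        cn=max(cv2.findContours(m,0,1)[0],key=cv2.contourArea).reshape(-1,2)
        h=cv2.convexHull(cn.astype(np.int32)).reshape(-1,2)
        P=np.array([atz(cam,x,z,p)[:2] for x in h]); 
        (cx,cy),r=cv2.minEnclosingCircle(P.astype(np.float32)*1000)
        A=np.c_[2*P,np.ones(len(P))]; s=np.linalg.lstsq(A,(P**2).sum(1),rcond=None)[0]
        return q["conf"],np.round(s[:2],4),round(2*np.sqrt(s[2]+s[0]**2+s[1]**2),4)
E
python3 - <<'E'
from h import *
im,d=shot("wrist"); p=optics.camera_params("wrist")
for t,z,n in (("strainer",.010,(.445,-.168)),("big_strainer",.010,(.598,-.185)),("strainer",.010,(.598,-.185))):print(t,outline("wrist",t,z,n,p))
# knob top via depth: points height 0.026..0.032 around disc
K=np.array(p["camera_matrix"]);R=np.array(p["attitude"]);o=np.array(p["origin"])
v,u=np.mgrid[:480,:640]; X=np.stack([(u-K[0,2])/K[0,0]*d,-(v-K[1,2])/K[1,1]*d,-d],-1)@R.T+o
for n in ((.445,-.168),(.598,-.185)):
    m=(np.hypot(X[...,0]-n[0],X[...,1]-n[1])<.05)&(d>0)
    k=m&(X[...,2]>.024)&(X[...,2]<.035); print(k.sum(),np.median(X[k],0) if k.any() else 0)
E
```

```text
strainer (0.89, array([ 0.4413, -0.1699]), np.float64(0.0605))
big_strainer (0.78, array([ 0.5974, -0.1876]), np.float64(0.0746))
strainer None
136 [ 0.44172209 -0.16999741  0.02772421]
201 [ 0.59720937 -0.18751495  0.02802428]
```

```bash
python3 -m handwheel '[[0,[-4,0,35],[0,0,0]],[0,[0,0,35],[0,0,0]],[0,[0,0,35],[0,0,0]],[0,[0,0,35],[0,0,0]],[0.4,[0,0,30],[0,0,0]],[0.6,[0,0,20],[0,0,0]],[0.7,[0,0,6],[0,0,0]],[0.8,[0,0,0],[0,0,0]],[1,[0,0,0],[0,0,0]],[1,[0,0,0],[0,0,0]]]' 40
python3 -m handwheel '[[1,[0,0,0],[0,0,0]],[1,[0,0,0],[0,0,0]],[1,[0,0,0],[0,0,0]],[1,[0,0,0],[0,0,0]]]' 40
```

```text
time: 3.33
ee_pos: [0.4413, -0.1733, 0.0333]
ee_rot: [[0.92, 0.393, 0.002], [0.393, -0.92, -0.001], [0.002, 0.002, -1.0]]
ft_force: [-0.2, -0.5, 0.4]
opening: 0.0122
finger_force: 0.0
time: 3.67
ee_pos: [0.4407, -0.173, 0.0327]
ee_rot: [[0.92, 0.393, 0.001], [0.393, -0.92, -0.0], [0.001, 0.001, -1.0]]
ft_force: [-0.0, 0.4, 0.5]
opening: 0.0002
finger_force: 0.0
```

```bash
python3 - <<'E'
from h import *
im,d=shot("wrist","w2.png")
E
```

```text
(no output)
```

View pics/w2.png

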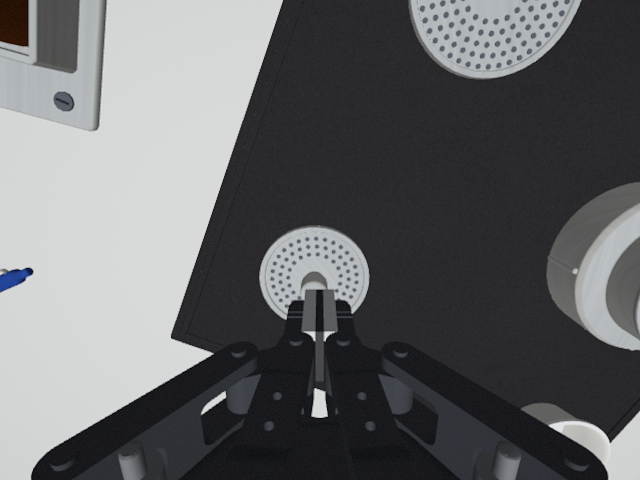

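The fingers shut just behind the knob, with the disc centred at about (314,275). I'll measure it again from here and with the top camera.

```bash
python3 -m handwheel '[[0.5,[0,0,-40],[0,0,0]],[0.5,[0,0,-40],[0,0,0]],[0.5,[0,0,0],[0,0,0]],[0.5,[0,0,0],[0,0,0]]]'
python3 - <<'E'
from h import *
for c in ("wrist","top"):
    s=bot.state(); p=optics.camera_params(c); im,d=shot(c)
    print(c,s["ee_pos"],outline(c,"strainer",.010,(.445,-.168),p))
    K=np.array(p["camera_matrix"]);R=np.array(p["attitude"]);o=np.array(p["origin"])
    v,u=np.mgrid[:480,:640]; X=np.stack([(u-K[0,2])/K[0,0]*d,-(v-K[1,2])/K[1,1]*d,-d],-1)@R.T+o
    m=(np.hypot(X[...,0]-.445,X[...,1]+.168)<.03)&(d>0)
    k=m&(X[...,2]>.024)&(X[...,2]<.035); print(k.sum(),np.median(X[k],0) if k.any() else 0)
E
```

```text
time: 4.05
ee_pos: [0.4419, -0.1734, 0.1141]
ee_rot: [[0.92, 0.393, 0.005], [0.393, -0.92, -0.002], [0.004, 0.003, -1.0]]
ft_force: [-0.1, -0.3, -1.2]
opening: 0.0427
finger_force: 0.0
wrist [ 0.44188073 -0.17343029  0.11413603] (0.68, array([ 0.4414, -0.1701]), np.float64(0.0605))
279 [ 0.44205153 -0.1698071   0.02766992]
top [ 0.43992981 -0.1727786   0.11208593] None
0 0
```

```bash
python3 - <<'E'
from h import *
s=bot.state(); p=optics.camera_params("wrist")
E=np.array(s["ee_rot"]);t=np.array(s["ee_pos"]);R=np.array(p["attitude"]);o=np.array(p["origin"]);K=np.array(p["camera_matrix"])
# camera in tool frame
oc=E.T@(o-t);Rc=E.T@R; print(oc)
def proj(x):
    q=Rc.T@(np.array(x)-oc); q=K@[q[0],-q[1],-q[2]]; return np.round(q[:2]/q[2])
for x in ((0,0,.017),(0,0,0),(.011,0,.017),(.011,0,-.01),(-.011,0,.017)): print(x,proj(x))
# knob in tool frame of w2
E2=np.array([[.92,.393,.001],[.393,-.92,0],[.001,.001,-1]]);t2=np.array([.4407,-.173,.0327])
for w in ((.4418,-.170,.029),(.4418,-.170,.011)): x=E2.T@(np.array(w)-t2); print(x,proj(x))
E
```

```text
[ 8.07542284e-02  1.19047918e-04 -1.44845671e-01]
(0, 0, 0.017) [319. 287.]
(0, 0, 0) [319. 303.]
(0.011, 0, 0.017) [319. 268.]
(0.011, 0, -0.01) [319. 292.]
(-0.011, 0, 0.017) [319. 305.]
[ 0.0021873 -0.0023314  0.0037011] [314. 295.]
[ 0.0021693 -0.0023494  0.0217011] [315. 280.]
```

```bash
cat >> h.py <<'E'
def cloud(cam):
    s=bot.state(); p=optics.camera_params(cam); im,d=optics.camera(cam)
    K=np.array(p["camera_matrix"]);R=np.array(p["attitude"]);o=np.array(p["origin"])
    v,u=np.mgrid[:480,:640]; X=np.stack([(u-K[0,2])/K[0,0]*d,-(v-K[1,2])/K[1,1]*d,-d],-1)@R.T+o
    X[d<=0]=np.nan
    return s,p,im,d,X
E
python3 -m handwheel '[[1,[0,0,0],[0,0,0]],[1,[0,0,0],[0,0,0]],[1,[0,0,0],[0,0,0]],[1,[0,0,0],[0,0,0]],[1,[0,0,0],[0,0,0]]]'
python3 - <<'E'
from h import *
s,p,im,d,X=cloud("wrist")
T=(X-np.array(s["ee_pos"]))@np.array(s["ee_rot"])*1000
for r in range(255,345,6): print(r,[np.round(T[r,c]).tolist() for c in (308,319,330)],im[r,312])
E
```

```text
time: 4.67
ee_pos: [0.4402, -0.1728, 0.1118]
ee_rot: [[0.92, 0.393, -0.001], [0.393, -0.92, 0.0], [-0.0, -0.0, -1.0]]
ft_force: [-0.4, 0.4, 0.0]
opening: 0.0005
finger_force: 0.0
255 [[-15.0, -9.0, 104.0], [-15.0, -0.0, 104.0], [-15.0, 9.0, 103.0]] [158 162 166]
261 [[-20.0, -9.0, 103.0], [-20.0, -0.0, 103.0], [-20.0, 9.0, 103.0]] [122 128 134]
267 [[-25.0, -9.0, 103.0], [-25.0, -0.0, 103.0], [-24.0, 9.0, 101.0]] [164 166 166]
273 [[-32.0, -9.0, 107.0], [-32.0, -0.0, 107.0], [-32.0, 9.0, 107.0]] [41 40 41]
279 [[-38.0, -9.0, 108.0], [-38.0, -0.0, 107.0], [-38.0, 9.0, 108.0]] [39 41 42]
285 [[-43.0, -9.0, 107.0], [-43.0, -0.0, 107.0], [-43.0, 9.0, 107.0]] [42 42 46]
291 [[11.0, -5.0, -9.0], [11.0, -0.0, -9.0], [10.0, 5.0, -8.0]] [91 95 95]
297 [[11.0, -5.0, -14.0], [10.0, -0.0, -13.0], [10.0, 5.0, -14.0]] [91 94 95]
303 [[11.0, -5.0, -19.0], [11.0, -0.0, -19.0], [10.0, 5.0, -18.0]] [89 92 92]
309 [[11.0, -4.0, -24.0], [10.0, -0.0, -23.0], [10.0, 5.0, -23.0]] [90 93 95]
315 [[11.0, -4.0, -28.0], [11.0, -0.0, -29.0], [10.0, 4.0, -27.0]] [89 93 93]
321 [[10.0, -4.0, -33.0], [10.0, -0.0, -33.0], [11.0, 4.0, -33.0]] [89 92 93]
327 [[11.0, -4.0, -37.0], [11.0, -0.0, -37.0], [10.0, 4.0, -36.0]] [90 92 94]
333 [[10.0, -4.0, -39.0], [10.0, -0.0, -40.0], [10.0, 4.0, -40.0]] [221 223 225]
339 [[11.0, -4.0, -45.0], [7.0, -0.0, -40.0], [11.0, 4.0, -45.0]] [66 68 68]
```

Depth shows the real fingertips at tool z ≈ -8 mm, not +17 mm. They closed about 12 mm above the knob, so I need to go roughly 25 mm lower.

```bash
python3 -m handwheel '[[0.6,[2.4,-1.7,0],[0,0,0]],[0.6,[0,0,20],[0,0,0]],[0.6,[0,0,30],[0,0,0]],[0.6,[0,0,30],[0,0,0]],[0.6,[0,0,15],[0,0,0]],[0.6,[0,0,8],[0,0,0]],[0.6,[0,0,0],[0,0,0]],[0.6,[0,0,0],[0,0,0]]]' 40
python3 -m handwheel '[[1,[0,0,0],[0,0,0]],[1,[0,0,0],[0,0,0]],[1,[0,0,0],[0,0,0]],[1,[0,0,0],[0,0,0]],[1,[0,0,0],[0,0,0]]]' 40
```

```text
time: 5.38
ee_pos: [0.4421, -0.1702, 0.009]
ee_rot: [[0.919, 0.393, -0.0], [0.393, -0.919, 0.0], [-0.0, -0.0, -1.0]]
ft_force: [0.5, 0.3, 0.1]
opening: 0.0341
finger_force: 0.0
time: 5.8
ee_pos: [0.4424, -0.1705, 0.0098]
ee_rot: [[0.92, 0.393, 0.001], [0.393, -0.92, -0.0], [0.001, 0.001, -1.0]]
ft_force: [0.6, 0.5, 6.2]
opening: 0.0123
finger_force: 39.2
```

```bash
python3 -m handwheel '[[1,[0,0,-15],[0,0,0]],[1,[0,0,-40],[0,0,0]],[1,[0,0,-40],[0,0,0]],[1,[0,0,-40],[0,0,0]],[1,[0,0,-40],[0,0,0]],[1,[22,-31,-5],[0,0,0]],[1,[22,-31,0],[0,0,0]],[1,[22,-31,0],[0,0,0]],[1,[11,-15,0],[0,0,0]],[1,[0,0,0],[0,0,0]]]'
python3 -m handwheel '[[1,[0,0,0],[0,0,0]],[1,[0,0,0],[0,0,0]]]'
cat >> h.py <<'E'
def fit(P):
    A=np.c_[2*P,np.ones(len(P))]; s=np.linalg.lstsq(A,(P**2).sum(1),rcond=None)[0]
    return s[:2],2*np.sqrt(s[2]+s[0]**2+s[1]**2)
E
python3 - <<'E'
from h import *
s,p,im,d,X=cloud("wrist"); cv2.imwrite("pics/w3.png",im[:,:,::-1])
print(np.round(s["ee_pos"],4))
for t,z in (("jar_mouth",.12),("jar_thread",.116)):
    for q in models.mark_of(t,"wrist")[:3]: print(t,round(q["conf"],2),np.round(q["pixel"]),np.round(atz("wrist",q["pixel"],z,p),4))
# rim top by depth
c=np.array([.54,.024]); 
for i in range(2):
    m=(np.hypot(X[...,0]-c[0],X[...,1]-c[1])<.045)&(X[...,2]>.1185)&(X[...,2]<.124); P=X[m]
    print(len(P),np.percentile(P,[1,50,99],axis=0).round(4).tolist()); 
    a=np.arctan2(P[:,1]-c[1],P[:,0]-c[0]); r=np.hypot(P[:,0]-c[0],P[:,1]-c[1]); b=(a/np.pi*18).astype(int)
    Q=np.array([P[b==k][r[b==k].argmax()][:2] for k in set(b)]); 
    c,D=fit(Q);res=abs(np.hypot(*(Q-c).T)-D/2);c,D=fit(Q[res<np.median(res)*3]); print(c,D)
E
```

```text
time: 6.63
ee_pos: [0.4713, -0.0353, 0.1895]
ee_rot: [[0.916, 0.401, 0.002], [0.401, -0.916, 0.003], [0.003, -0.002, -1.0]]
ft_force: [1.0, 0.2, -1.2]
opening: 0.0119
finger_force: 39.2
time: 6.8
ee_pos: [0.4694, -0.0417, 0.1888]
ee_rot: [[0.92, 0.392, -0.001], [0.392, -0.92, -0.001], [-0.001, 0.0, -1.0]]
ft_force: [0.2, -0.4, -1.4]
opening: 0.0122
finger_force: 39.2
[ 0.4694 -0.0417  0.1888]
jar_mouth 0.74 [253. 114.] [0.5353 0.0291 0.12  ]
jar_thread 0.91 [272.  47.] [0.5735 0.0314 0.116 ]
jar_thread 0.71 [581. 273.] [ 0.5261 -0.2184  0.116 ]
1382 [[0.5018, -0.0065, 0.1185], [0.541, 0.0287, 0.1191], [0.5695, 0.0611, 0.1207]]
[0.53552298 0.02725937] 0.06928169821250736
1382 [[0.5018, -0.0065, 0.1185], [0.541, 0.0287, 0.1191], [0.5695, 0.0611, 0.1207]]
[0.53557894 0.02724045] 0.06935178961462035
```

View pics/w3.png

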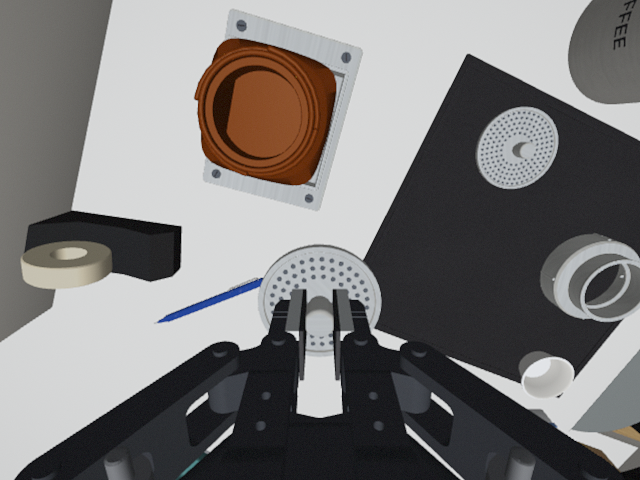

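The disc is held flat and centred at about (320,300). The jar mouth shows clearly at (260,113) and fits a 69 mm circle at (0.5356, 0.0272). Now I'll measure the held disc from the same camera.

```bash
python3 - <<'E'
from h import *
s,p,im,d,X=cloud("wrist"); e=np.array(s["ee_pos"]);print(e.round(4))
T=(X-e)@np.array(s["ee_rot"])
m=(abs(T[...,0])<.045)&(abs(T[...,1])<.045)&(T[...,2]>-.005)&(T[...,2]<.012)
mm=cv2.erode(m.astype(np.uint8),np.ones((3,3)))>0
P=T[mm&(T[...,0]>0.012)]; c=np.linalg.lstsq(np.c_[P[:,:2],np.ones(len(P))],P[:,2],rcond=None)[0]; print("top plane slopes,z",c.round(4),len(P))
P=T[m]; a=np.arctan2(P[:,1],P[:,0]); r=np.hypot(P[:,0],P[:,1]); b=(a/np.pi*24).astype(int)
Q=np.array([P[b==k][r[b==k].argmax()][:2] for k in set(b) if abs(k)<15]); cc,D=fit(Q); print("disc centre tool",cc.round(4),D.round(4))
print(outline("wrist","strainer",e[2]+.0005,e[:2],p))
cw=np.array([.5356,.0272]); R=np.array([[.92,.393],[.393,-.92]])
print("move mm",(R.T@(cw-e[:2])-cc)*1000)
E
```

```text
[ 0.4696 -0.0425  0.1889]
top plane slopes,z [-0.0759  0.0013  0.0025] 2618
disc centre tool [-0.0008  0.0002] 0.0598
(0.86, array([ 0.4695, -0.0427]), np.float64(0.06))
move mm [ 88.95103602 -38.34163055]
```

```bash
python3 -m handwheel '[[1,[30,-13,0],[0,0,0]],[1,[30,-13,0],[0,0,0]],[1,[29,-12,0],[0,0,0]],[1,[0,0,0],[0,-4,0]],[1,[0,0,0],[0,0,0]],[1,[0,0,0],[0,0,0]],[1,[-1.5,0,20],[0,0,0]],[1,[-1.5,0,20],[0,0,0]],[1,[0,0,0],[0,0,0]],[1,[0,0,0],[0,0,0]]]'
cat > chk.py <<'E'
from h import *
s,p,im,d,X=cloud("wrist"); e=np.array(s["ee_pos"]);R=np.array(s["ee_rot"]);print(e.round(4))
T=(X-e)@R
m=(abs(T[...,0])<.045)&(abs(T[...,1])<.045)&(T[...,2]>-.006)&(T[...,2]<.0095)
mm=cv2.erode(m.astype(np.uint8),np.ones((5,5)))>0
P=X[mm&(T[...,0]>0.012)]-e; c=np.linalg.lstsq(np.c_[P@R[:,0],P@R[:,1],np.ones(len(P))],P[:,2],rcond=None)[0]; print("world slopes along tool x,y; z",c.round(4),len(P))
P=T[m]; a=np.arctan2(P[:,1],P[:,0]); r=np.hypot(P[:,0],P[:,1]); b=(a/np.pi*24).astype(int)
Q=np.array([P[b==k][r[b==k].argmax()][:2] for k in set(b) if abs(k)<15]); cc,D=fit(Q); print("disc centre tool",cc.round(4),D.round(4))
w=e+R@np.array([*cc,.002]);print("disc world",w.round(4),"to go (mm, tool xy)",((np.array([.5356,.0272,0])-w)@R*1000)[:2].round(1))
# jar rim visible
m=(np.hypot(X[...,0]-.5356,X[...,1]-.0272)<.045)&(X[...,2]>.117)&(X[...,2]<.122)&(np.hypot(X[...,0]-.5356,X[...,1]-.0272)>.030)
P=X[m];print(len(P))
if len(P)>60:
    a=np.arctan2(P[:,1]-.0272,P[:,0]-.5356); r=np.hypot(P[:,0]-.5356,P[:,1]-.0272); b=(a/np.pi*24).astype(int)
    Q=np.array([P[b==k][r[b==k].argmax()][:2] for k in set(b)]); print(len(Q),fit(Q))
cv2.imwrite("pics/%s.png"%__import__("sys").argv[1],im[:,:,::-1])
E
python3 chk.py w4
```

```text
time: 7.88
ee_pos: [0.5294, 0.0249, 0.1488]
ee_rot: [[0.918, 0.391, -0.068], [0.39, -0.921, -0.028], [-0.073, -0.0, -0.997]]
ft_force: [-0.4, -0.1, -0.5]
opening: 0.0117
finger_force: 39.1
[0.5294 0.0249 0.1488]
world slopes along tool x,y; z [ 0.012   0.0004 -0.0028] 2305
disc centre tool [-0.0007  0.0002] 0.0598
disc world [0.5287 0.0244 0.1468] to go (mm, tool xy) [18.2  0.2]
1428
29 (array([0.53564503, 0.02754519]), np.float64(0.07079755617488435))
```

View pics/w4.png

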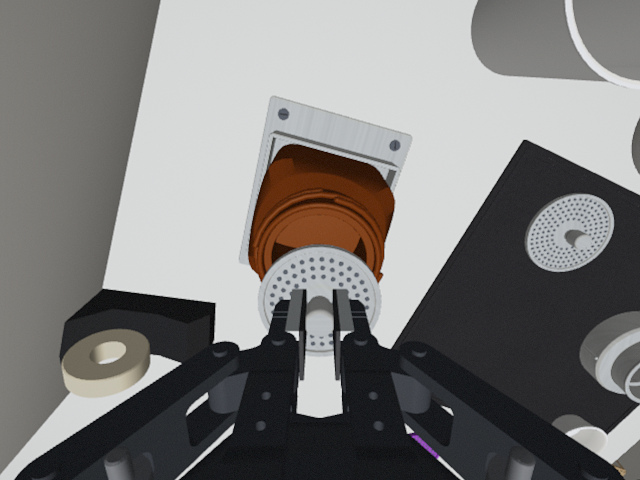

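The disc overlaps the mouth but sits about 7 mm short of its centre, with the rim showing above it at (320,215). I'll correct that and come down close to the rim.

```bash
sed -i 's/np.array(\[.5356,.0272,0\])-w/np.array([.5356,.0274,w[2]])-w/' chk.py
python3 -m handwheel '[[1,[7.4,0,0],[0,-0.7,0]],[1,[1,0,14],[0,0,0]],[1,[0,0,0],[0,0,0]],[1,[0,0,0],[0,0,0]],[1,[0,0,0],[0,0,0]]]'
python3 chk.py w5
```

```text
time: 8.35
ee_pos: [0.539, 0.0297, 0.1356]
ee_rot: [[0.917, 0.393, -0.075], [0.392, -0.92, -0.032], [-0.081, 0.0, -0.997]]
ft_force: [-0.3, 0.1, -0.5]
opening: 0.0121
finger_force: 39.1
[0.539  0.0297 0.1356]
world slopes along tool x,y; z [ 0.0011  0.0017 -0.0027] 2383
disc centre tool [-0.0007  0.0001] 0.0598
disc world [0.5383 0.0293 0.1336] to go (mm, tool xy) [-3.2  0.6]
1355
28 (array([0.53566639, 0.02768489]), np.float64(0.07086842621160343))
```

```bash
python3 -m handwheel '[[1,[0,0,0],[0,0,0]],[1,[0,0,0],[0,0,0]],[1,[0,0,0],[0,0,0]]]' >/dev/null
python3 chk.py w6;python3 chk.py w6
```

```text
[0.5386 0.0297 0.1352]
world slopes along tool x,y; z [ 0.0019  0.0011 -0.0028] 2423
disc centre tool [-0.0008  0.0002] 0.0599
disc world [0.5378 0.0291 0.1333] to go (mm, tool xy) [-2.7  0.7]
1382
28 (array([0.535878  , 0.02768158]), np.float64(0.07064040329192235))
[0.5385 0.0297 0.1351]
world slopes along tool x,y; z [ 0.0028 -0.0038 -0.0027] 2227
disc centre tool [-0.0006  0.0002] 0.0597
disc world [0.5379 0.0292 0.1331] to go (mm, tool xy) [-2.8  0.7]
1388
28 (array([0.5360468 , 0.02798164]), np.float64(0.0706763789579468))
```

```bash
python3 -m handwheel '[[1,[-2.5,0.5,0],[0,0,0]],[1,[0,0,0],[0,0,0]],[1,[0.2,0,2.5],[0,0,0]],[1,[0.2,0,2.5],[0,0,0]],[1,[0,0,0],[0,0,0]],[1,[0,0,0],[0,0,0]]]'
python3 chk.py w7
```

```text
time: 9.25
ee_pos: [0.5361, 0.0282, 0.1297]
ee_rot: [[0.916, 0.393, -0.076], [0.392, -0.92, -0.032], [-0.083, -0.0, -0.997]]
ft_force: [0.3, -0.6, -0.5]
opening: 0.0121
finger_force: 39.1
[0.5361 0.0282 0.1297]
world slopes along tool x,y; z [-1.648e-01 -1.000e-04  1.000e-04] 2347
disc centre tool [0.0043 0.0004] 0.0641
disc world [0.5401 0.0295 0.1274] to go (mm, tool xy) [-4.9  0.2]
1574
29 (array([0.53605971, 0.02768566]), np.float64(0.07032795403119967))
```

```bash
python3 -m handwheel '[[1,[0.15,0,2],[0,0,0]],[1,[0.15,0,2],[0,0,0]],[1,[0,0,0],[0,0,0]],[1,[0,0,0],[0,0,0]]]'
python3 -m handwheel '[[1,[0.1,0,1],[0,0,0]],[1,[0.1,0,1],[0,0,0]],[1,[0,0,0],[0,0,0]],[1,[0,0,0],[0,0,0]]]'
```

```text
time: 9.63
ee_pos: [0.5362, 0.0282, 0.1258]
ee_rot: [[0.916, 0.393, -0.076], [0.392, -0.92, -0.032], [-0.082, -0.0, -0.997]]
ft_force: [-0.4, 0.0, -0.6]
opening: 0.0121
finger_force: 39.1
time: 9.97
ee_pos: [0.5363, 0.0282, 0.124]
ee_rot: [[0.916, 0.393, -0.076], [0.392, -0.92, -0.032], [-0.082, -0.0, -0.997]]
ft_force: [0.2, -0.1, -0.5]
opening: 0.0124
finger_force: 39.1
```

```bash
python3 -m handwheel '[[1,[0.1,0,1],[0,0,0]],[1,[0.1,0,1],[0,0,0]],[1,[0,0,0],[0,0,0]],[1,[0,0,0],[0,0,0]]]'
python3 -m handwheel '[[1,[0.1,0,1],[0,0,0]],[1,[0,0,0],[0,0,0]],[1,[0,0,0],[0,0,0]]]'
```

```text
time: 10.3
ee_pos: [0.5362, 0.0281, 0.1223]
ee_rot: [[0.916, 0.393, -0.076], [0.391, -0.92, -0.032], [-0.082, 0.0, -0.997]]
ft_force: [-1.4, -0.8, 3.6]
opening: 0.0122
finger_force: 39.5
time: 10.55
ee_pos: [0.5359, 0.028, 0.1217]
ee_rot: [[0.916, 0.393, -0.076], [0.391, -0.92, -0.033], [-0.083, 0.0, -0.997]]
ft_force: [-3.4, -0.6, 7.8]
opening: 0.0122
finger_force: 39.9
```

```bash
python3 -m handwheel '[[0.5,[0,0,0],[0,0,0]],[0.5,[0,0,0],[0,0,0]],[0.5,[0,0,0],[0,0,0]],[0.5,[-1,0,-12],[0,0,0]],[0.5,[-3,0,-30],[0,0,0]],[0.5,[-3,0,-40],[0,4.7,0]],[0.5,[-20,0,-5],[0,0,0]],[0,[0,0,0],[0,0,0]],[0,[0,0,0],[0,0,0]]]'
cat > chk2.py <<'E'
from h import *
s,p,im,d,X=cloud("wrist"); print(np.round(s["ee_pos"],4)); c=np.array([.5358,.0276])
r=np.hypot(X[...,0]-c[0],X[...,1]-c[1]); th=np.arctan2(X[...,1]-c[1],X[...,0]-c[0])
for nm,a,b in (("disc",.012,.027),("rim",.0322,.0345)):
    for k in range(4):
        m=(r>a)&(r<b)&(abs(np.angle(np.exp(1j*(th-k*np.pi/2))))<.6); print(nm,k*90,m.sum(),np.round(np.median(X[m][:,2])*1000,1),end="; ")
    print()
print(outline("wrist","strainer",.121,c,p))
cv2.imwrite("pics/seat.png",cv2.resize(im[:,:,::-1][0:400,100:500],None,fx=1.5,fy=1.5))
E
python3 chk2.py
```

```text
time: 11.3
ee_pos: [0.5173, 0.0199, 0.2086]
ee_rot: [[0.92, 0.392, 0.001], [0.392, -0.92, -0.0], [0.0, 0.0, -1.0]]
ft_force: [0.4, 0.3, -0.8]
opening: 0.0652
finger_force: 0.0
[0.5173 0.0199 0.2086]
disc 0 696 119.5; disc 90 4609 297.6; disc 180 2489 289.8; disc 270 7060 295.5; 
rim 0 207 118.9; rim 90 362 279.8; rim 180 163 118.8; rim 270 643 268.0; 
(0.84, array([0.5354, 0.0273]), np.float64(0.06))
```

View pics/seat.png

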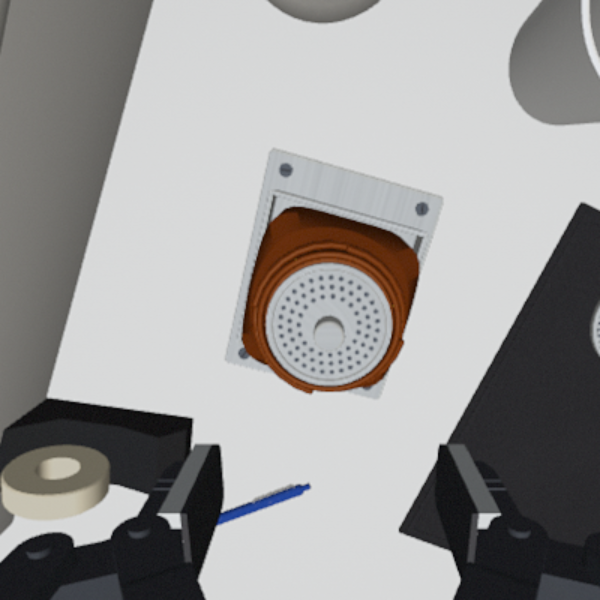

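```bash
python3 - <<'E'
from h import *
s,p,im,d,X=cloud("wrist"); print(np.round(s["ee_pos"],4)); c=np.array([.5356,.0275])
X[X[...,2]>.14]=np.nan
r=np.hypot(X[...,0]-c[0],X[...,1]-c[1]); th=np.arctan2(X[...,1]-c[1],X[...,0]-c[0])
for nm,a,b in (("disc",.023,.027),("rim",.0322,.0345)):
    for k in range(4):
        m=(r>a)&(r<b)&(abs(np.angle(np.exp(1j*(th-k*np.pi/2))))<.6); print(nm,k*90,m.sum(),np.round(np.percentile(X[m][:,2],[30,50,80])*1000,1),end="; ")
    print()
# screws: crop px -> full px
sc=[(100+x/1.5,y/1.5) for x,y in ((286,170),(422,209),(244,353))]
W=[atz("wrist",q,.009,p)[:2] for q in sc]; print(np.round(W,4))
for a,b in ((0,1),(2,0)): v=W[b]-W[a]; print(np.degrees(np.arctan2(v[1],v[0]))%90,np.hypot(*v))
for q in models.mark_of("jar_thread","wrist"): 
    w=atz("wrist",q["pixel"],.116,p); print(q["conf"],w,np.degrees(np.arctan2(*(w[:2]-c)[::-1])))
E
```

```text
[0.5181 0.0207 0.2075]
disc 0 233 [119.1 119.6 120. ]; disc 90 229 [119.1 119.4 120. ]; disc 180 206 [119.1 119.4 119.9]; disc 270 210 [119.  119.3 119.8]; 
rim 0 198 [118.6 118.9 119.5]; rim 90 179 [118.7 119.1 119.7]; rim 180 159 [118.4 118.8 119.4]; rim 270 167 [118.7 119.  119.6]; 
[[ 0.5932  0.0823]
 [ 0.6058 -0.0082]
 [ 0.4674  0.0648]]
7.921085374013273 0.09129638241689836
7.877375263248775 0.1269944379736732
0.77 [0.57076551 0.03325207 0.116     ] 9.28968224744678
0.37 [ 0.53325892 -0.15615425  0.116     ] -90.7303209877032
```

The disc is seated: it is level all round and concentric within 0.5 mm. The jar's yaw is about 8°. Now over to the collar.

```bash
python3 -m handwheel '[[0,[-15,35,0],[0,0,0]],[0,[-15,35,0],[0,0,0]],[0,[-15,35,0],[0,0,0]],[0,[-15,35,0],[0,0,0]],[0,[-15,35,0],[0,0,0]],[0,[-15,35,0],[0,0,0]],[0,[-15,35,0],[0,0,0]],[0,[-15,35,0],[0,0,0]],[0,[-15,35,0],[0,0,0]]]'
python3 -m handwheel '[[0,[0,0,0],[0,0,-7]],[0,[0,0,0],[0,0,-7]],[0,[0,0,0],[0,0,-7]],[0,[0,0,0],[0,0,-7]],[0,[0,0,0],[0,0,-7]],[0,[0,0,0],[0,0,-7]],[0,[0,0,0],[0,0,-7]],[0,[0,0,0],[0,0,-7]],[0,[0,0,0],[0,0,-7]],[0,[0,0,0],[0,0,-7]]]'
python3 -m handwheel '[[0,[0,0,0],[0,0,-7]],[0,[0,0,0],[0,0,-7]],[0,[0,0,0],[0,0,-6]],[0,[0,0,0],[0,0,0]],[0,[0,0,0],[0,0,0]],[0,[0,0,0],[0,0,0]]]'
cat > col.py <<'E'
from h import *; import sys
s,p,im,d,X=cloud("wrist"); e=np.array(s["ee_pos"]);R=np.array(s["ee_rot"]); print(e.round(4),np.round(s["joints"],2))
T=(X-e)@R
m=(abs(abs(T[...,1])-.045)<.012)&(abs(T[...,0])<.02)&(T[...,2]>-.06)&(T[...,2]<.02); print("pad z range",s["opening"],np.percentile(T[m][:,2],[1,50,99]).round(4) if m.any() else 0)
c=np.array([.515,-.325])
for i in range(3):
    r=np.hypot(X[...,0]-c[0],X[...,1]-c[1]); P=X[(r<.05)&(X[...,2]>.0475)&(X[...,2]<.054)]
    a=np.arctan2(P[:,1]-c[1],P[:,0]-c[0]); r=np.hypot(*(P[:,:2]-c).T); b=(a/np.pi*24).astype(int)
    Q=np.array([P[b==k][r[b==k].argmax()][:2] for k in set(b)]); c,D=fit(Q); print("collar top",len(P),c.round(4),D.round(4),np.median(P[:,2]))
for q in models.mark_of("collar_lug","wrist"):
    for z in (.013,): w=atz("wrist",q["pixel"],z,p); v=w[:2]-c; print("lug",q["conf"],np.round(q["pixel"]),np.hypot(*v),np.degrees(np.arctan2(v[1],v[0])))
print("go tool xy mm",(R[:2,:2].T@(c-e[:2])*1000).round(1), "yaw",np.degrees(np.arctan2(R[1,0],R[0,0])))
cv2.imwrite("pics/%s.png"%sys.argv[1],im[:,:,::-1])
E
python3 col.py c1
```

```text
time: 12.25
ee_pos: [0.5177, -0.324, 0.207]
ee_rot: [[0.919, 0.394, -0.001], [0.394, -0.919, 0.001], [-0.001, -0.001, -1.0]]
ft_force: [1.5, 0.2, 0.2]
opening: 0.0855
finger_force: 0.0
time: 13.08
ee_pos: [0.5179, -0.3221, 0.2069]
ee_rot: [[-0.061, 0.998, -0.001], [0.998, 0.061, 0.001], [0.002, -0.001, -1.0]]
ft_force: [-0.1, 0.4, 0.4]
opening: 0.0849
finger_force: 0.0
time: 13.58
ee_pos: [0.5176, -0.3223, 0.2076]
ee_rot: [[-0.391, 0.92, -0.001], [0.92, 0.391, 0.001], [0.001, -0.0, -1.0]]
ft_force: [0.7, -0.5, 0.9]
opening: 0.0855
finger_force: 0.0
[ 0.5176 -0.3223  0.2076] [ 0.8   0.5  -0.44  1.88  0.29  0.82  0.61]
pad z range 0.08548810043482012 [-0.0596 -0.0406 -0.0169]
collar top 902 [ 0.5186 -0.324 ] 0.0645 0.05010818464695599
collar top 902 [ 0.5186 -0.3239] 0.0645 0.05010818464695599
collar top 902 [ 0.5186 -0.3239] 0.0645 0.05010818464695599
lug 0.93 [322. 174.] 0.03894936777415629 109.54694541153016
go tool xy mm [-1.9  0.3] yaw 113.0085058930601
```

View pics/c1.png

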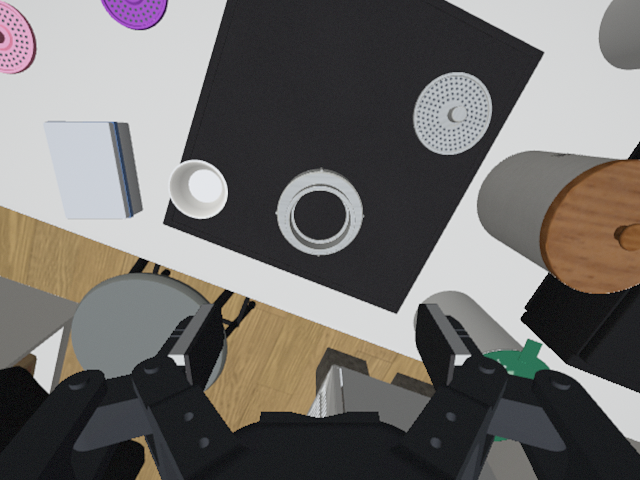

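The collar sits at (320,213) with a rib at (321,170), so a lug is at about 110°. That is about 11° CCW of a thread start, so it hardly needs turning. Descending to the neck.

```bash
python3 -m handwheel '[[0,[-1.9,0.3,30],[0,0,0]],[0,[0,0,35],[0,0,0]],[0,[0,0,35],[0,0,0]],[0,[0,0,35],[0,0,0]],[0,[0,0,25],[0,0,0]],[0,[0,0,15],[0,0,0]],[0,[0,0,10],[0,0,0]],[0,[0,0,0],[0,0,0]],[0,[0,0,0],[0,0,0]]]' 60
python3 -m handwheel '[[1,[0,0,0],[0,0,0]],[1,[0,0,0],[0,0,0]],[1,[0,0,0],[0,0,0]],[1,[0,0,0],[0,0,0]],[1,[0,0,0],[0,0,0]]]' 60
python3 -c "
from h import *
s,p,im,d,X=cloud('wrist');T=(X-s['ee_pos'])@np.array(s['ee_rot'])
m=(abs(T[...,0]-.0105)<.002)&(abs(abs(T[...,1])-.036)<.003);print(np.percentile(T[m][:,2],[1,10,50,90,99]).round(4))"
```

```text
time: 14.43
ee_pos: [0.5189, -0.324, 0.0234]
ee_rot: [[-0.393, 0.92, 0.0], [0.92, 0.393, -0.0], [-0.0, -0.0, -1.0]]
ft_force: [1.3, 0.3, -0.1]
opening: 0.0853
finger_force: 0.0
time: 14.85
ee_pos: [0.5195, -0.3247, 0.0255]
ee_rot: [[-0.393, 0.92, 0.002], [0.92, 0.393, -0.002], [-0.003, 0.002, -1.0]]
ft_force: [-0.6, 0.6, 5.4]
opening: 0.0617
finger_force: 65.0
[-0.0677 -0.0644 -0.0477 -0.0148 -0.0044]
```

```bash
python3 -m handwheel '[[1,[0,0,-10],[0,0,0]],[1,[0,0,-35],[0,0,0]],[1,[0,0,-40],[0,0,0]],[1,[0,0,-40],[0,0,0]],[1,[0,0,-40],[0,0,0]],[1,[0,0,-22],[0,0,0]]]'
python3 -m handwheel '[[1,[35,18,0],[0,0,0]],[1,[35,18,0],[0,0,0]],[1,[35,18,0],[0,0,0]],[1,[35,18,0],[0,0,0]],[1,[35,18,0],[0,0,0]],[1,[35,32,0],[0,0,0]],[1,[35,32,0],[0,0,0]],[1,[0,0,0],[0,0,-4]],[1,[0,0,0],[0,0,0]],[1,[0,0,0],[0,0,0]]]'
python3 -m handwheel '[[1,[0,0,0],[0,0,0]],[1,[0,0,0],[0,0,0]],[1,[0,0,0],[0,0,0]]]' | head -1
cat > col2.py <<'E'
from h import *; import sys
s,p,im,d,X=cloud("wrist"); e=np.array(s["ee_pos"]);R=np.array(s["ee_rot"]); print(e.round(4),np.round(s["joints"],2),s["opening"])
T=(X-e)@R
def ring(P,c,hi=True,n=24):
    a=np.arctan2(P[:,1]-c[1],P[:,0]-c[0]); r=np.hypot(*(P[:,:2]-c).T); b=(a/np.pi*n).astype(int)
    Q=np.array([P[b==k][r[b==k].argmax()][:2] for k in set(b)]); c,D=fit(Q)
    res=abs(np.hypot(*(Q-c).T)-D/2); g=res<.0015; c,D=fit(Q[g]); return c,D,g.sum()
# collar in hand: flange face (tool z about -2..-8 => underside+22..26) 
z=T[...,2]; r=np.hypot(T[...,0],T[...,1])
h,ed=np.histogram(z[(r<.05)&(r>.034)&(z>-.04)&(z<.03)],bins=35); print("z hist mode mm",(ed[h.argsort()[-3:]]*1000).round(1),h.max())
zf=ed[h.argmax()]+.001
P=T[(r<.05)&(abs(z-zf)<.003)]; pl=np.linalg.lstsq(np.c_[P[:,:2],np.ones(len(P))],P[:,2],rcond=None)[0]; print("flange plane",pl.round(4))
c,D,n=ring(P,np.zeros(2)); print("collar flange in tool",c.round(4),D.round(4),n)
w=e+R@np.array([*c,zf]); print("collar world",w.round(4))
j=np.array([.5357,.0276]); rr=np.hypot(X[...,0]-j[0],X[...,1]-j[1])
P=X[(rr<.045)&(X[...,2]>.1165)&(X[...,2]<.1225)]
if len(P)>100: cj,D,n=ring(P,j); print("jar",cj.round(4),D.round(4),n); print("go",((np.array([*cj,w[2]])-w)@R*1000).round(1))
for q in models.mark_of("collar_lug","wrist"):
    v=atz("wrist",q["pixel"],w[2]-.016,p)[:2]-w[:2]; print("lug",round(q["conf"],2),np.round(q["pixel"]),np.hypot(*v).round(4),np.degrees(np.arctan2(v[1],v[0])).round(1)%90)
for q in models.mark_of("jar_thread","wrist"):
    v=atz("wrist",q["pixel"],.116,p)[:2]-j; print("thr",round(q["conf"],2),np.round(q["pixel"]),np.hypot(*v).round(4),np.degrees(np.arctan2(v[1],v[0])).round(1)%90)
cv2.imwrite("pics/%s.png"%sys.argv[1],im[:,:,::-1])
E
python3 col2.py c2
```

```text
time: 15.4
ee_pos: [0.5203, -0.3247, 0.2163]
ee_rot: [[-0.393, 0.92, 0.007], [0.92, 0.393, -0.004], [-0.006, 0.005, -1.0]]
ft_force: [0.6, -0.9, -1.5]
opening: 0.0618
finger_force: 66.7
time: 16.23
ee_pos: [0.5596, -0.0489, 0.211]
ee_rot: [[-0.456, 0.89, 0.0], [0.89, 0.456, -0.001], [-0.001, -0.0, -1.0]]
ft_force: [0.1, -0.4, -1.9]
opening: 0.0619
finger_force: 66.7
time: 16.48
[ 0.5595 -0.0509  0.2103] [ 0.39  0.45 -0.5   1.98  0.3   0.79  0.18] 0.06206587725061018
z hist mode mm [-2.9 -4.7 -6.5] 2752
flange plane [ 0.0076  0.0004 -0.0052]
collar flange in tool [ 0.0092 -0.0003] 0.0727 21
collar world [ 0.5551 -0.0429  0.2158]
jar [0.5358 0.0274] 0.0699 37
go [71.4 14.7 -0. ]
lug 0.86 [323. 219.] 0.0305 23.5
thr 0.89 [396. 150.] 0.0408 5.7
thr 0.62 [340. 127.] 0.0006 5.900000000000006
```

View pics/c2.png

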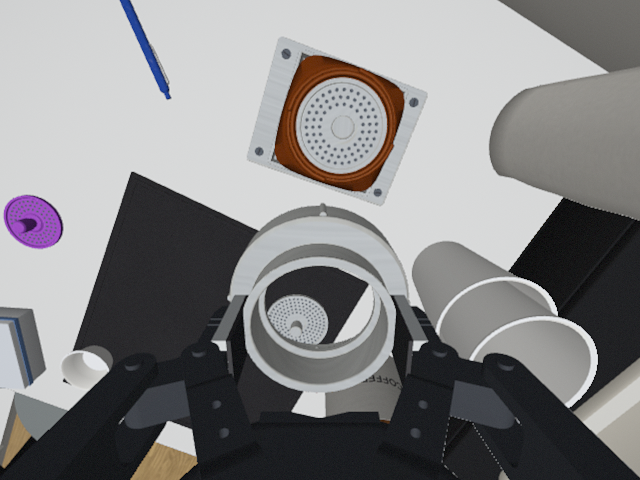

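The collar is held level, its flange rising to a rib at (323,208). The seated disc is at (342,127), well inside the jar rim. I'll fit the collar's top ring for its centre in the hand.

```bash
cat > col3.py <<'E'
from h import *
from scipy.optimize import least_squares
s,p,im,d,X=cloud("wrist"); e=np.array(s["ee_pos"]);R=np.array(s["ee_rot"]); T=(X-e)@R
z=T[...,2]; r=np.hypot(T[...,0],T[...,1]); x=T[...,0]; y=T[...,1]
def ringfit(P,rad):
    a=np.arctan2(P[:,1],P[:,0]); q=np.hypot(P[:,0],P[:,1]); b=(a/np.pi*40).astype(int)
    Q=np.array([P[b==k][q[b==k].argmax()] for k in set(b)])
    o=least_squares(lambda c:np.hypot(Q[:,0]-c[0],Q[:,1]-c[1])-rad,[0,0],loss="soft_l1",f_scale=.0005); f=np.hypot(Q[:,0]-o.x[0],Q[:,1]-o.x[1])-rad
    return o.x.round(4),np.median(abs(f)).round(5),len(Q)
m=(abs(z+.0252)<.003)&(r<.034); print("top",m.sum(),ringfit(T[m],.03225),ringfit(T[m],.033),T[m][:,2].mean())
m=(abs(z+.0052+.0076*0)<.0025)&(r<.047)&(x>.012); print("flange",ringfit(T[m],.0425))
E
python3 col3.py; python3 col3.py
```

```text
top 4474 (array([ 0.0013, -0.0004]), np.float64(0.00024), 79) (array([ 0.0013, -0.0004]), np.float64(0.00059), 79) -0.024534925935151056
flange (array([ 0.0012, -0.0005]), np.float64(0.00015), 33)
top 4475 (array([ 0.0012, -0.0004]), np.float64(0.00027), 79) (array([ 0.0012, -0.0004]), np.float64(0.00057), 79) -0.024515617631911568
flange (array([ 0.0012, -0.0005]), np.float64(0.00015), 33)
```

```bash
python3 -m handwheel '[[1,[27,5,0],[0,0,0]],[1,[27,5,0],[0,0,0]],[1,[25.4,5,0],[0,0,0]],[1,[0,0,20],[0,0,0]],[1,[0,0,20],[0,0,0]],[1,[0,0,15],[0,0,0]],[1,[0,0,0],[0,0,0]],[1,[0,0,0],[0,0,0]],[1,[0,0,0],[0,0,0]],[1,[0,0,0],[0,0,0]]]'
cat >> col3.py <<'E'
m=(abs(z+.0252)<.003)&(r<.034); c=ringfit(T[m],.03225)[0]; w=e+R@np.array([*c,-.025]); print("ee",e.round(4),"collar world",w.round(4))
m=(np.hypot(X[...,0]-.5356,X[...,1]-.0275)<.02)&(abs(X[...,2]-.1385)<.003)
P=X[m]; print("knob",len(P),P.mean(0).round(4) if len(P) else 0)
print("go",(R[:2,:2].T@(np.array([.5357,.0275])-w[:2])*1000).round(1))
cv2.imwrite("pics/c3.png",im[:,:,::-1])
E
python3 col3.py
```

```text
time: 17.57
ee_pos: [0.5382, 0.0285, 0.1564]
ee_rot: [[-0.456, 0.89, 0.002], [0.89, 0.456, 0.0], [-0.001, 0.002, -1.0]]
ft_force: [-0.8, -0.0, -1.8]
opening: 0.0621
finger_force: 66.6
top 4454 (array([ 0.0013, -0.0004]), np.float64(0.00027), 79) (array([ 0.0013, -0.0004]), np.float64(0.00061), 79) -0.02452745987165397
flange (array([ 0.0012, -0.0005]), np.float64(0.00021), 33)
ee [0.5382 0.0285 0.1564] collar world [0.5372 0.0295 0.1814]
knob 503 [0.5349 0.0285 0.1386]
go [-1.1 -2.2]
```

View pics/c3.png

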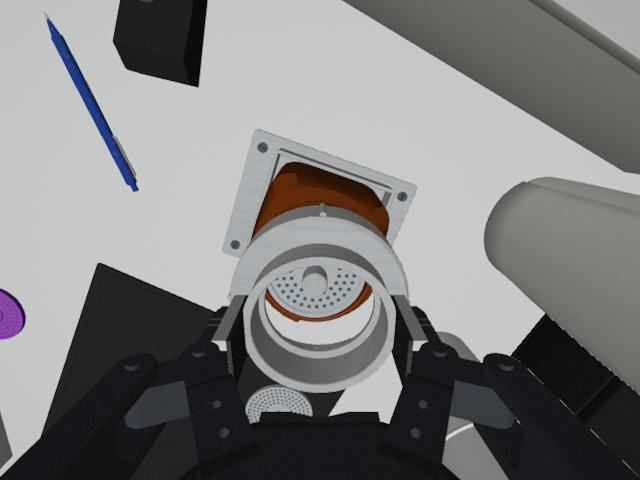

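The knob at (315,280) shows through the collar, slightly left of its axis at (320,310). I'll correct by (-1, -2) mm and go lower.

```bash
python3 -m handwheel '[[1,[-1.1,-2.2,0],[0,0,0]],[1,[0,0,13],[0,0,0]],[1,[0,0,0],[0,0,0]],[1,[0,0,0],[0,0,0]],[1,[0,0,0],[0,0,0]],[1,[0,0,0],[0,0,0]]]'
sed -i 's/^P=X\[m\]; print("knob".*/P=X[m\&(X[...,2]>.1375)]; print("knobtop",len(P),cv2.minEnclosingCircle((P[:,:2]*1000).astype(np.float32)))/' col3.py
python3 col3.py;python3 col3.py | tail -3
```

```text
time: 18.12
ee_pos: [0.536, 0.0265, 0.1428]
ee_rot: [[-0.456, 0.89, 0.001], [0.89, 0.456, 0.0], [-0.0, 0.001, -1.0]]
ft_force: [0.4, 0.2, -1.2]
opening: 0.0616
finger_force: 66.6
top 4473 (array([ 0.0013, -0.0004]), np.float64(0.00028), 79) (array([ 0.0013, -0.0004]), np.float64(0.00059), 79) -0.024536616603318417
flange (array([ 0.0012, -0.0004]), np.float64(0.0002), 33)
ee [0.536  0.0265 0.1428] collar world [0.5351 0.0274 0.1678]
knobtop 494 ((535.1245727539062, 27.84545135498047), 6.926754474639893)
go [-0.2  0.6]
ee [0.536  0.0265 0.1428] collar world [0.5351 0.0275 0.1678]
knobtop 490 ((535.466552734375, 27.830900192260742), 6.856814384460449)
go [-0.3  0.6]
```

```bash
python3 -m handwheel '[[1,[-0.1,0.4,0],[0,0,0]],[1,[0,0,3],[0,0,0]],[1,[0,0,3],[0,0,0]],[1,[0,0,0],[0,0,0]],[1,[0,0,0],[0,0,0]]]'
python3 -m handwheel '[[1,[0,0,2],[0,0,0]],[1,[0,0,2],[0,0,0]],[1,[0,0,0],[0,0,0]],[1,[0,0,0],[0,0,0]]]'
```

```text
time: 18.63
ee_pos: [0.5358, 0.0265, 0.1359]
ee_rot: [[-0.456, 0.89, -0.001], [0.89, 0.456, -0.0], [0.0, -0.001, -1.0]]
ft_force: [0.4, 0.5, -1.0]
opening: 0.062
finger_force: 66.6
time: 18.97
ee_pos: [0.5361, 0.0266, 0.1322]
ee_rot: [[-0.456, 0.89, -0.0], [0.89, 0.456, 0.0], [0.0, 0.0, -1.0]]
ft_force: [0.0, 0.2, -1.7]
opening: 0.0619
finger_force: 66.6
```

```bash
python3 -m handwheel '[[1,[0,0,1.5],[0,0,0]],[1,[0,0,1.5],[0,0,0]],[1,[0,0,0],[0,0,0]],[1,[0,0,0],[0,0,0]]]'
python3 -m handwheel '[[1,[0,0,1],[0,0,0]],[1,[0,0,1],[0,0,0]],[1,[0,0,0],[0,0,0]],[1,[0,0,0],[0,0,0]]]'
```

```text
time: 19.3
ee_pos: [0.5361, 0.0265, 0.1292]
ee_rot: [[-0.456, 0.89, -0.0], [0.89, 0.456, 0.0], [0.0, -0.0, -1.0]]
ft_force: [1.4, -0.4, -2.7]
opening: 0.0619
finger_force: 66.6
time: 19.63
ee_pos: [0.5361, 0.0265, 0.1272]
ee_rot: [[-0.456, 0.89, -0.0], [0.89, 0.456, 0.0], [0.0, -0.0, -1.0]]
ft_force: [0.2, -0.3, -1.9]
opening: 0.0619
finger_force: 66.6
```

```bash
python3 -m handwheel '[[1,[0,0,1],[0,0,0]],[1,[0,0,1],[0,0,0]],[1,[0,0,0],[0,0,0]],[1,[0,0,0],[0,0,0]]]'
python3 -m handwheel '[[1,[0,0,1],[0,0,0]],[1,[0,0,0],[0,0,0]],[1,[0,0,0],[0,0,0]]]'
```

```text
time: 19.97
ee_pos: [0.5361, 0.0265, 0.1253]
ee_rot: [[-0.456, 0.89, 0.0], [0.89, 0.456, -0.0], [-0.0, 0.0, -1.0]]
ft_force: [-0.1, 0.2, -0.6]
opening: 0.0619
finger_force: 66.8
time: 20.22
ee_pos: [0.5362, 0.0266, 0.125]
ee_rot: [[-0.456, 0.89, 0.0], [0.89, 0.456, -0.0], [-0.001, 0.0, -1.0]]
ft_force: [-1.3, -0.7, 5.0]
opening: 0.0617
finger_force: 67.4
```

```bash
python3 -m handwheel '[[1,[0,-0.1,0.4],[0,0,5]],[1,[0,-0.1,0.4],[0,0,5]],[1,[-0.1,-0.1,0.4],[0,0,5]],[1,[0,-0.1,0.4],[0,0,5]],[1,[0,0,0],[0,0,0]],[1,[0,0,0],[0,0,0]]]' 90
python3 -c "
from h import *
s=bot.state();print(s['torque'],s['joints'])"
```

```text
time: 20.72
ee_pos: [0.5364, 0.0264, 0.1234]
ee_rot: [[-0.125, 0.992, 0.001], [0.992, 0.125, -0.0], [-0.0, 0.001, -1.0]]
ft_force: [-0.6, -0.7, 5.8]
opening: 0.0611
finger_force: 96.6
[-0.03247952  0.14686694 -0.18011655] [ 0.12074733  0.52913909 -0.342836    2.10182918  0.32636012  0.55914506
 -0.33150491]
```

```bash
python3 -m handwheel '[[1,[0,-0.1,0.4],[0,0,5]],[1,[0,-0.1,0.4],[0,0,5]],[1,[-0.1,-0.1,0.4],[0,0,5]],[1,[0,-0.1,0.4],[0,0,5]],[1,[0,-0.1,0.4],[0,0,5]],[1,[0,-0.1,0.4],[0,0,5]],[1,[0,0,0],[0,0,0]],[1,[0,0,0],[0,0,0]]]' 90
python3 -c "
from h import *
s=bot.state();print(s['torque'],s['joints'][-1])"
```

```text
time: 21.38
ee_pos: [0.5356, 0.0265, 0.1209]
ee_rot: [[0.387, 0.922, 0.001], [0.922, -0.387, 0.0], [0.001, 0.001, -1.0]]
ft_force: [-0.6, 0.2, 6.2]
opening: 0.061
finger_force: 96.7
[-0.06070048  0.18639089 -0.15631384] -0.7228001959691677
```

Turned 50° and sinking as expected. On to tight, watching the torque.

```bash
python3 -m handwheel '[[1,[0,-0.1,0.4],[0,0,5]],[1,[0,-0.1,0.4],[0,0,5]],[1,[0,0,0],[0,0,0]],[1,[0,0,0],[0,0,0]]]' 110
python3 -c "
from h import *
s=bot.state();print(s['torque'],s['joints'][-1])"
python3 -m handwheel '[[1,[0,-0.1,0.4],[0,0,5]],[1,[0,-0.1,0.4],[0,0,5]],[1,[0,0,0],[0,0,0]],[1,[0,0,0],[0,0,0]]]' 110
python3 -c "
from h import *
s=bot.state();print(s['torque'],s['joints'][-1])"
```

```text
time: 21.72
ee_pos: [0.536, 0.0264, 0.1208]
ee_rot: [[0.542, 0.841, 0.002], [0.841, -0.542, -0.0], [0.001, 0.002, -1.0]]
ft_force: [-1.3, -0.7, 10.5]
opening: 0.0606
finger_force: 117.1
[-0.13144826  0.33758007 -0.22286395] -0.8511721832443916
time: 22.05
ee_pos: [0.536, 0.0265, 0.1208]
ee_rot: [[0.68, 0.733, 0.002], [0.733, -0.68, 0.0], [0.002, 0.002, -1.0]]
ft_force: [-2.4, -0.9, 16.6]
opening: 0.0607
finger_force: 117.8
[-0.05930467  0.65544093 -0.39004286] -0.9788167844121639
```

```bash
python3 col3.py; python3 col2.py c4 | grep -E "flange|lug|mode"; python3 -c "
import cv2; cv2.imwrite('pics/c4c.png',cv2.imread('pics/c4.png'))"
```

```text
top 4285 (array([ 0.001, -0.   ]), np.float64(0.00028), 79) (array([0.001, 0.   ]), np.float64(0.0006), 79) -0.02422656472521797
flange (array([ 0.0005, -0.0001]), np.float64(0.0002), 33)
ee [0.536  0.0265 0.1208] collar world [0.5367 0.0272 0.1458]
knobtop 601 ((535.8984985351562, 27.880126953125), 6.931769847869873)
go [-0.5 -0.9]
z hist mode mm [-3.  -6.5 -4.7] 2825
flange plane [ 0.0016  0.001  -0.0042]
collar flange in tool [0.0091 0.0003] 0.0732 20
lug 0.63 [324. 217.] 0.0309 43.2
```

View pics/c4c.png

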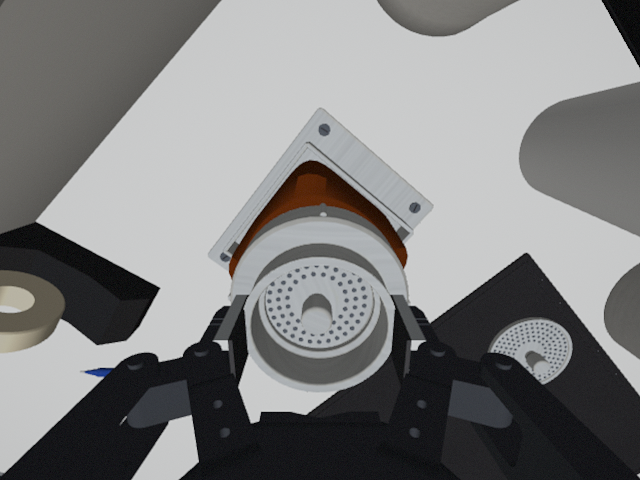

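The rib is still at (323,212), so the collar turned 70° with the hand without slipping, and the height is about right for home. I'll keep turning without pushing until the torque rises.

```bash
for i in 1; do python3 -m handwheel '[[1,[0,0,0],[0,0,5]],[1,[0,0,0],[0,0,5]],[1,[0,0,0],[0,0,0]],[1,[0,0,0],[0,0,0]]]' 110; python3 -c "
from h import *
s=bot.state();print(s['torque'],s['joints'][-1])"; done; python3 -m handwheel '[[1,[0,0,0],[0,0,5]],[1,[0,0,0],[0,0,5]],[1,[0,0,0],[0,0,0]],[1,[0,0,0],[0,0,0]]]' 110; python3 -c "
from h import *
s=bot.state();print(s['torque'],s['joints'][-1])";python3 col3.py | head -2;python3 col2.py c5 | grep -E "plane|lug"
```

```text
time: 22.58
ee_pos: [0.5358, 0.0266, 0.1208]
ee_rot: [[0.797, 0.604, 0.002], [0.604, -0.797, 0.0], [0.002, 0.001, -1.0]]
ft_force: [-3.7, 0.2, 17.0]
opening: 0.0609
finger_force: 117.9
[-0.20910564  0.67398832 -0.43296705] -1.1049624242521314
time: 22.92
ee_pos: [0.5353, 0.0266, 0.1207]
ee_rot: [[0.888, 0.459, 0.001], [0.459, -0.888, -0.0], [0.001, 0.001, -1.0]]
ft_force: [-3.0, -0.1, 17.7]
opening: 0.0606
finger_force: 117.9
[-0.29551197  0.7576545   0.129335  ] -1.2284746270500524
top 4247 (array([0.001 , 0.0001]), np.float64(0.00021), 79) (array([0.001 , 0.0001]), np.float64(0.00063), 79) -0.02422238734716825
flange (array([0.0004, 0.0002]), np.float64(0.00029), 33)
flange plane [ 0.0036  0.0001 -0.0043]
lug 0.56 [323. 216.] 0.0311 24.6
```

```bash
python3 -m handwheel '[[1,[0,0,-0.8],[0,0,5]],[1,[0,0,0],[0,0,5]],[1,[0,0,0],[0,0,5]],[1,[0,0,0],[0,0,0]],[1,[0,0,0],[0,0,0]]]' 110; python3 -c "
from h import *
s=bot.state();print(s['torque'],s['joints'][-1])";python3 -m handwheel '[[1,[0,0,0],[0,0,5]],[1,[0,0,0],[0,0,5]],[1,[0,0,0],[0,0,5]],[1,[0,0,0],[0,0,0]],[1,[0,0,0],[0,0,0]]]' 110; python3 -c "
from h import *
s=bot.state();print(s['torque'],s['joints'][-1])";python3 col3.py | head -2;python3 col2.py c6 | grep -E "plane|lug"
```

```text
time: 23.53
ee_pos: [0.5342, 0.0271, 0.1206]
ee_rot: [[0.975, 0.221, -0.001], [0.221, -0.975, -0.001], [-0.001, 0.001, -1.0]]
ft_force: [-3.5, 0.5, 12.5]
opening: 0.0607
finger_force: 118.6
[-0.24059089  0.75659422  0.96777709] -1.4122436108078233
time: 23.95
ee_pos: [0.5387, 0.0278, 0.121]
ee_rot: [[0.999, -0.044, 0.008], [-0.045, -0.999, 0.001], [0.008, -0.001, -1.0]]
ft_force: [2.4, 1.1, 7.7]
opening: 0.0607
finger_force: 125.7
[ 0.12369239 -0.59008543  0.02698508] -1.6013916433103395
top 3882 (array([-0.0027,  0.0002]), np.float64(0.00054), 79) (array([-0.0025,  0.0002]), np.float64(0.00139), 79) -0.02392841659586844
flange (array([-0.0051,  0.0004]), np.float64(0.00013), 32)
flange plane [ 0.0126 -0.0018 -0.0036]
lug 0.93 [311. 229.] 0.0299 6.3
```

The torque climbed to about 1 N·m near 105°, then the grip slipped about 12°, so the collar came up against something hard. I'll release and look at how it sits.

```bash
python3 -m handwheel '[[0,[0,0,0],[0,0,0]],[0,[0,0,0],[0,0,0]],[0,[0,0,0],[0,0,0]],[0,[-2.5,0,-20],[0,0,0]],[0,[0,0,-40],[0,0,0]],[0,[0,0,-20],[0,0,0]],[0,[0,0,0],[0,0,0]],[0,[0,0,0],[0,0,0]]]' 110
cat > fin.py <<'E'
from h import *
s,p,im,d,X=cloud("wrist"); e=np.array(s["ee_pos"]);R=np.array(s["ee_rot"]);print(e.round(4),np.round(s["joints"],2))
c=np.array([.5357,.0275]);dx,dy=X[...,0]-c[0],X[...,1]-c[1];r=np.hypot(dx,dy);th=np.arctan2(dy,dx)
for nm,a,b,zz in (("flange",.035,.0415,.125),("top",.0265,.0315,.145),("disc",.010,.024,.121)):
    m=(r>a)&(r<b)&(abs(X[...,2]-zz)<.006); P=X[m]; A=np.c_[P[:,0]-c[0],P[:,1]-c[1],np.ones(len(P))]; k=np.linalg.lstsq(A,P[:,2],rcond=None)[0]; print(nm,len(P),k.round(4),np.median(P[:,2]).round(4))
P=X[(r<.037)&(abs(X[...,2]-.145)<.003)];q=P[:,:2]-c;b=(np.arctan2(q[:,1],q[:,0])/np.pi*24).astype(int);rr=np.hypot(*q.T)
print("top centre",fit(np.array([P[b==k][rr[b==k].argmax()][:2] for k in set(b)])))
for q in models.mark_of("collar_lug","wrist"):
    v=atz("wrist",q["pixel"],.108,p)[:2]-c; print("lug",round(q["conf"],2),np.round(q["pixel"]),np.hypot(*v).round(4),np.degrees(np.arctan2(v[1],v[0])).round(1))
print("go",(R[:2,:2].T@(c-e[:2])*1000).round(1))
cv2.imwrite("pics/f1.png",im[:,:,::-1])
E
python3 fin.py
```

```text
time: 24.82
ee_pos: [0.5324, 0.0264, 0.2003]
ee_rot: [[0.999, -0.049, 0.002], [-0.049, -0.999, 0.0], [0.001, -0.0, -1.0]]
ft_force: [-0.6, -0.3, -0.4]
opening: 0.0852
finger_force: 0.0
[0.5324 0.0264 0.2003] [-0.28  0.39  0.19  2.07 -0.11  0.68 -1.64]
flange 2307 [-0.088  -0.0032  0.1274] 0.1257
top 1524 [-0.0533 -0.0186  0.146 ] 0.1472
disc 2821 [-0.0792 -0.0026  0.1212] 0.1211
top centre (array([0.53965384, 0.02818253]), np.float64(0.0628437673873131))
lug 0.78 [313. 187.] 0.0378 1.1
go [ 3.2 -1.2]
```

```bash
cat > sec.py <<'E'
from h import *
s,p,im,d,X=cloud("wrist")
c=np.array([.5357,.0275]);dx,dy=X[...,0]-c[0],X[...,1]-c[1];r=np.hypot(dx,dy);th=np.degrees(np.arctan2(dy,dx))
for nm,a,b,lo,hi in (("disc",.013,.021,.110,.132),("top",.0265,.0345,.138,.154),("flange",.0365,.0405,.112,.136),("thread/jar",.0365,.046,.09,.112)):
    print(nm,end=": ")
    for k in range(0,360,45):
        m=(r>a)&(r<b)&(abs((th-k+180)%360-180)<22)&(X[...,2]>lo)&(X[...,2]<hi)
        print(k,m.sum(),(np.percentile(X[m][:,2],[25,50,75])*1000).round(1).tolist() if m.sum()>5 else "-",end=" | ")
    print()
E
python3 sec.py
```

```text
disc: 0 222 [119.5, 119.9, 120.3] | 45 209 [119.6, 120.1, 120.7] | 90 207 [120.7, 121.2, 121.5] | 135 199 [121.5, 122.0, 122.4] | 180 185 [122.0, 122.3, 122.8] | 225 196 [121.7, 122.2, 122.6] | 270 209 [120.8, 121.2, 121.7] | 315 217 [119.8, 120.4, 120.9] | 
top: 0 257 [143.9, 144.4, 144.9] | 45 259 [144.5, 145.1, 145.7] | 90 315 [145.4, 146.7, 147.6] | 135 366 [144.1, 148.1, 149.2] | 180 258 [142.8, 149.3, 150.1] | 225 266 [143.8, 148.9, 149.6] | 270 282 [146.4, 147.3, 147.9] | 315 256 [144.9, 145.5, 146.1] | 
flange: 0 276 [123.6, 124.1, 124.5] | 45 267 [124.3, 124.9, 125.5] | 90 216 [126.4, 127.2, 127.9] | 135 54 [128.7, 129.4, 130.1] | 180 22 [130.7, 131.1, 131.7] | 225 148 [129.3, 129.8, 130.2] | 270 244 [126.9, 127.5, 128.4] | 315 270 [124.6, 125.1, 125.8] | 
thread/jar: 0 38 [103.6, 105.8, 108.2] | 45 4 - | 90 0 - | 135 0 - | 180 0 - | 225 0 - | 270 0 - | 315 14 [102.5, 104.9, 108.8] |
```

```bash
cat > pl.py <<'E'
from h import *
s,p,im,d,X=cloud("wrist"); c=np.array([.5357,.0275]);x,y,z=np.moveaxis(X-np.array([*c,0]),-1,0)
def plane(nm,m):
    P=np.c_[x[m],y[m],z[m]]
    if len(P)<50: return print(nm,len(P))
    for _ in range(3):
        k=np.linalg.lstsq(np.c_[P[:,:2],np.ones(len(P))],P[:,2],rcond=None)[0]; f=P[:,2]-P[:,:2]@k[:2]-k[2]; P=P[abs(f)<max(.0008,1.5*np.std(f))]
    print(nm,len(P),k.round(4))
plane("counter",(abs(z)<.006)&(np.hypot(x,y)<.25)&(np.hypot(x,y)>.1))
plane("plate",(abs(z-.008)<.005)&(np.hypot(x,y)<.095))
r=np.hypot(x,y)
plane("disc",(r<.022)&(r>.009)&(abs(z-.121)<.004))
r2=np.hypot(x-.004,y-.0005)
plane("colltop",(r2<.033)&(r2>.026)&(abs(z-.147)<.006))
P=X[(r<.012)&(z>.136)&(z<.1435)]; print("knob top",len(P),P.mean(0).round(4))
P=X[(abs(z-.147)<.006)&(r<.05)]; q=(P[:,:2]*1000).astype(np.float32); print("coll encl",cv2.minEnclosingCircle(q))
E
python3 pl.py
```

```text
counter 61751 [-0.0011 -0.0089 -0.0003]
plate 2729 [0.0017 0.0007 0.007 ]
disc 1831 [-0.0776 -0.004   0.1212]
colltop 1565 [-0.0853 -0.0059  0.1472]
knob top 367 [0.537  0.0281 0.1403]
coll encl ((538.00927734375, 28.217138290405273), 32.507137298583984)
```

The collar and disc are really tilted about 5° about y, while the counter and plate read level, so I over-tightened and it jumped a thread. I'll grip it along its tilted axis, unscrew it, and reseat both.

```bash
python3 -m handwheel '[[0,[0,0,0],[0,-5,0]],[0,[-2.6,-2,30],[0,0,0]],[0,[0,0,26],[0,0,0]],[0,[0,0,10],[0,0,0]],[0,[0,0,10],[0,0,0]],[0,[0,0,0],[0,0,0]],[0,[0,0,0],[0,0,0]]]' 60
python3 -m handwheel '[[1,[0,0,0],[0,0,0]],[1,[0,0,0],[0,0,0]],[1,[0,0,0],[0,0,0]],[1,[0,0,0],[0,0,0]]]' 60
python3 col3.py | head -3; python3 -c "
from h import *
s=bot.state();print(s['torque'],s['joints'][-1])"
```

```text
time: 25.6
ee_pos: [0.5231, 0.0288, 0.1239]
ee_rot: [[0.995, -0.05, -0.088], [-0.05, -0.999, 0.004], [-0.088, 0.0, -0.996]]
ft_force: [0.5, -0.4, 0.6]
opening: 0.0859
finger_force: 0.0
time: 25.93
ee_pos: [0.5243, 0.0295, 0.1257]
ee_rot: [[0.995, -0.051, -0.084], [-0.05, -0.999, 0.005], [-0.085, -0.001, -0.996]]
ft_force: [-0.5, 0.9, 6.0]
opening: 0.0608
finger_force: 63.8
top 1486 (array([0.0124, 0.0002]), np.float64(0.00027), 56) (array([0.0133, 0.0004]), np.float64(0.00035), 56) -0.023473057860070243
flange (array([0.0049, 0.0008]), np.float64(0.00052), 32)
ee [0.5243 0.0295 0.1257] collar world [0.5387 0.0285 0.1495]
[ 0.11353424  0.16541224 -0.14063277] -1.5986077605582423
```

```bash
python3 -m handwheel '[[0,[0,0,0],[0,0,0]],[0,[0,0,0],[0,0,0]],[0,[0,0,0],[0,0,0]],[0,[0,0,0],[0,0,0]],[0,[6.5,0,0],[0,0,0]],[0,[6,0.3,0],[0,0,0]],[0,[0,0,0],[0,0,0]]]' 60 | tail -3
python3 col3.py | head -3
python3 -m handwheel '[[1,[0,0,0],[0,0,0]],[1,[0,0,0],[0,0,0]],[1,[0,0,0],[0,0,0]],[1,[0,0,0],[0,0,0]]]' 60
python3 col3.py | head -3;  python3 col2.py c7 | grep -E "plane|lug|0"; python3 -c "
from h import *
s=bot.state();print(s['torque'],s['joints'][-1])"
```

```text
ft_force: [0.8, 0.2, 0.3]
opening: 0.0857
finger_force: 0.0
top 4174 (array([-0.0014, -0.0004]), np.float64(0.00013), 79) (array([-0.0014, -0.0004]), np.float64(0.0006), 79) -0.02396376446700077
flange (array([-0.0024,  0.0001]), np.float64(0.00029), 33)
ee [0.5379 0.028  0.123 ] collar world [0.5386 0.0283 0.148 ]
time: 26.95
ee_pos: [0.5356, 0.0288, 0.1233]
ee_rot: [[0.995, -0.05, -0.087], [-0.05, -0.999, 0.005], [-0.087, -0.001, -0.996]]
ft_force: [-0.9, 1.2, 4.0]
opening: 0.0623
finger_force: 65.4
top 4248 (array([0.0009, 0.0003]), np.float64(0.00022), 79) (array([0.0009, 0.0003]), np.float64(0.00061), 79) -0.02387065222824157
flange (array([0.0001, 0.0006]), np.float64(0.00021), 33)
ee [0.5356 0.0288 0.1233] collar world [0.5386 0.0283 0.1481]
[0.5356 0.0288 0.1233] [-0.24  0.54  0.15  2.06 -0.16  0.64 -1.6 ] 0.061696402945935855
z hist mode mm [-6.5 -3.  -4.8] 3079
flange plane [ 0.0068 -0.0097 -0.004 ]
collar flange in tool [0.0088 0.0007] 0.0734 23
collar world [0.5447 0.0277 0.1263]
jar [0.5457 0.0275] 0.0699 20
go [ 1.   0.1 -0.1]
lug 0.6 [314. 219.] 0.0296 2.6
[ 0.54218683  0.16781441 -0.17348886] -1.59498629064931
```

```bash
python3 -m handwheel '[[1,[0,0,-0.4],[0,0,-5]],[1,[0,0,-0.4],[0,0,-5]],[1,[0,0,-0.4],[0,0,-5]],[1,[0,0,0],[0,0,0]],[1,[0,0,0],[0,0,0]]]' 80
python3 -c "
from h import *
s=bot.state();print(s['torque'],s['joints'][-1])";  python3 pl.py | grep -E "disc|knob"; python3 col2.py c8 | grep -E "plane|lug"
```

```text
time: 27.57
ee_pos: [0.537, 0.0271, 0.1243]
ee_rot: [[0.974, 0.209, -0.084], [0.21, -0.978, 0.003], [-0.082, -0.021, -0.996]]
ft_force: [2.1, -1.7, -0.1]
opening: 0.0616
finger_force: 87.3
[-0.28634027 -0.43742982  0.27089235] -1.3986654267123806
disc 2865 [-0.0005 -0.0003  0.1194]
knob top 647 [0.536  0.0281 0.1385]
flange plane [ 0.0152 -0.009  -0.0036]
lug 0.85 [314. 221.] 0.0285 18.3
```

The disc dropped back flat (0.1194, zero slope). Now I'll back off further while levelling the collar.

```bash
python3 -m handwheel '[[1,[0,0,-0.4],[0,0,-5]],[1,[0,0,-0.4],[0,0,-5]],[1,[0,0,-0.4],[-0.4,1.6,-5]],[1,[0,0,-0.4],[-0.6,1.5,-5]],[1,[0,0,-0.4],[-0.6,1.5,-5]],[1,[0,0,0],[0,0,0]],[1,[0,0,0],[0,0,0]]]' 80
python3 -c "
from h import *
s=bot.state();print(s['torque'],s['joints'][-1])";  python3 pl.py | grep -E "disc|knob"; python3 col2.py c8 | grep -E "plane|lug";python3 col3.py
```

```text
time: 28.35
ee_pos: [0.5353, 0.027, 0.1271]
ee_rot: [[0.799, 0.601, -0.004], [0.601, -0.799, 0.019], [0.008, -0.018, -1.0]]
ft_force: [-1.2, -2.8, 12.0]
opening: 0.0612
finger_force: 90.3
[-0.6283838   0.24750934 -0.08542272] -1.0660352026324202
disc 2559 [0.0007 0.0005 0.1194]
knob top 663 [0.5357 0.0284 0.1386]
flange plane [ 0.008  -0.0097 -0.0037]
lug 0.84 [314. 221.] 0.0291 43.0
lug 0.2 [556. 104.] 0.1306 75.8
top 4088 (array([0.0006, 0.    ]), np.float64(0.0003), 79) (array([0.0006, 0.    ]), np.float64(0.00058), 79) -0.023749109482495062
flange (array([-0.0005,  0.0006]), np.float64(0.00027), 33)
ee [0.535  0.0269 0.1272] collar world [0.5356 0.0268 0.1522]
knobtop 573 ((534.7738647460938, 27.96595573425293), 6.78200626373291)
go [ 0.5 -0.5]
```

The collar is level again and resting on top of the threads, as if freshly set down. I'll regrip turned back for wrist range, then screw down in smaller steps.

```bash
python3 -m handwheel '[[0,[0,0,0],[0,0,0]],[0,[0,0,0],[0,0,0]],[0,[0,0,0],[0,0,0]],[0,[0,0,0],[0,0,0]],[0,[0.5,0,-1],[-1,-0.5,-5]],[0,[0,0,0],[0,0,-7]],[0,[0,0,0],[0,0,-7]],[0,[0,0,0],[0,0,-7]],[0,[0,0,0],[0,0,-7]],[0,[0,0,0],[0,0,-7]]]' 60 | head -1
python3 -m handwheel '[[0,[0,0,0],[0,0,-7]],[0,[0,0,0],[0,0,-7]],[0,[0,0,0],[0,0,-7]],[0,[0,0,0],[0,0,-7]],[0,[0,0,0],[0,0,-7]],[0,[0,0,0],[0,0,0]],[0,[0,0,0],[0,0,0]],[0,[0,0,0],[0,0,0]]]' 60
python3 col3.py;python3 col2.py c9 | grep -E "plane|lug"; python3 pl.py
```

```text
time: 29.43
time: 30.1
ee_pos: [0.536, 0.0284, 0.1269]
ee_rot: [[-0.374, 0.928, 0.0], [0.928, 0.374, 0.001], [0.001, 0.0, -1.0]]
ft_force: [-0.1, -0.2, 0.0]
opening: 0.0854
finger_force: 0.0
top 4298 (array([-0.0003, -0.001 ]), np.float64(0.00012), 79) (array([-0.0004, -0.0011]), np.float64(0.00062), 79) -0.024328374361911535
flange (array([-0.0007, -0.001 ]), np.float64(0.00024), 33)
ee [0.536  0.0284 0.1269] collar world [0.5352 0.0277 0.1519]
knobtop 581 ((534.5780639648438, 28.131813049316406), 6.857616424560547)
go [-0.4  0.4]
flange plane [ 0.0019 -0.0022 -0.0045]
lug 0.86 [388. 267.] 0.038 43.4
counter 83826 [ 0.0007 -0.001  -0.0007]
plate 4462 [ 0.0009 -0.0015  0.0071]
disc 2525 [-0.0006  0.003   0.1195]
colltop 2563 [0.0455 0.0319 0.1502]
knob top 668 [0.5343 0.029  0.1387]
coll encl ((531.783447265625, 37.316680908203125), 48.67989730834961)
```

```bash
python3 -m handwheel '[[0,[-0.4,-1,0],[0,0,0]],[1,[0,0,0],[0,0,0]],[1,[0,0,0],[0,0,0]],[1,[0,0,0],[0,0,0]],[1,[0,0,0],[0,0,0]],[1,[0,0,0],[0,0,0]]]' 60
python3 -m handwheel '[[1,[0,0,0.5],[0,0,6]],[1,[0,0,0.5],[0,0,6]],[1,[0,0,0.5],[0,0,6]],[1,[0,0,0.5],[0,0,6]],[1,[0,0,0.5],[0,0,6]],[1,[0,0,0],[0,0,0]],[1,[0,0,0],[0,0,0]]]' 60
python3 -c "
from h import *
s=bot.state();print(s['torque'],s['joints'][-1])"; python3 col3.py;python3 col2.py c9 | grep -E "plane|lug"
```

```text
time: 30.85
ee_pos: [0.5351, 0.0274, 0.1274]
ee_rot: [[-0.376, 0.927, 0.0], [0.927, 0.376, 0.0], [0.0, 0.0, -1.0]]
ft_force: [-2.2, -1.1, 4.4]
opening: 0.0625
finger_force: 64.3
time: 31.43
ee_pos: [0.5358, 0.0279, 0.125]
ee_rot: [[0.135, 0.991, 0.002], [0.991, -0.135, 0.001], [0.001, 0.001, -1.0]]
ft_force: [-1.9, -0.7, 4.5]
opening: 0.0619
finger_force: 64.4
[ 0.0488189   0.31651751 -0.10961826] -0.5102028775127384
top 4094 (array([-0.    , -0.0003]), np.float64(0.00027), 79) (array([-0.0001, -0.0003]), np.float64(0.00061), 79) -0.023705883708850954
flange (array([-0.001 , -0.0001]), np.float64(0.00023), 33)
ee [0.5358 0.0279 0.125 ] collar world [0.5354 0.0279 0.15  ]
knobtop 594 ((534.7672729492188, 28.2058048248291), 6.97889518737793)
go [-0.4  0.3]
flange plane [ 0.0046 -0.0018 -0.0038]
lug 0.77 [390. 263.] 0.0368 4.0
```

```bash
python3 -m handwheel '[[1,[0,0,0.5],[0,0,6]],[1,[0,0,0.5],[0,0,6]],[1,[0,0,0.5],[0,0,6]],[1,[0,0,0.5],[0,0,6]],[1,[0,0,0.5],[0,0,6]],[1,[0,0,0.5],[0,0,6]],[1,[0,0,0],[0,0,0]],[1,[0,0,0],[0,0,0]]]' 60
python3 -c "
from h import *
s=bot.state();print(s['torque'],s['joints'][-1])"; python3 col3.py | head -3;python3 col2.py c9 | grep -E "plane|lug"
```

```text
time: 32.3
ee_pos: [0.536, 0.0282, 0.1219]
ee_rot: [[0.692, 0.722, 0.002], [0.722, -0.692, 0.001], [0.002, 0.0, -1.0]]
ft_force: [-0.8, 1.3, 5.4]
opening: 0.0621
finger_force: 64.4
[ 0.14252273  0.15998052 -0.11388227] -0.9735267213355999
top 4119 (array([-0.0001, -0.0001]), np.float64(0.00024), 79) (array([-0.0001, -0.0001]), np.float64(0.00065), 79) -0.023687967407070333
flange (array([-0.0011,  0.0001]), np.float64(0.00022), 33)
ee [0.536  0.0282 0.1219] collar world [0.5358 0.0281 0.1469]
flange plane [ 0.0073 -0.002  -0.0038]
lug 0.74 [389. 268.] 0.0358 54.1
```

```bash
t(){ python3 -c "
from h import *
s=bot.state();print('TQ',s['time'],s['torque'].round(3),s['ft_force'].round(1),s['ee_pos'].round(4),s['finger_force'])"; }
python3 -m handwheel '[[1,[0,0,0.4],[0,0,5]],[1,[0,0,0],[0,0,0]],[1,[0,0,0],[0,0,0]]]' 60 >/dev/null; t
python3 -m handwheel '[[1,[0,0,0.2],[0,0,5]],[1,[0,0,0],[0,0,0]],[1,[0,0,0],[0,0,0]]]' 60 >/dev/null; t
python3 -m handwheel '[[1,[0,0,0],[0,0,5]],[1,[0,0,0],[0,0,0]],[1,[0,0,0],[0,0,0]]]' 60 >/dev/null; t
python3 -m handwheel '[[1,[0,0,0],[0,0,5]],[1,[0,0,0],[0,0,0]],[1,[0,0,0],[0,0,0]]]' 60 >/dev/null; t
python3 col3.py | head -3;python3 col2.py c9 | grep -E "plane|lug"
```

```text
TQ 32.75 [ 0.129  0.194 -0.171] [0.2 0.1 4.9] [0.5362 0.0281 0.1216] 64.42682838533074
TQ 33.0 [ 0.098  0.305 -0.081] [-0.9  0.4  6.5] [0.5362 0.0278 0.1215] 64.57281448412687
TQ 33.25 [ 0.087  0.277 -0.032] [-1.3 -0.9  6.8] [0.5362 0.0276 0.1215] 64.59498764947057
TQ 33.5 [ 0.04   0.27  -0.085] [-1.  -0.6  6.5] [0.5362 0.0276 0.1215] 64.60002203006297
top 4093 (array([-0.0001,  0.0001]), np.float64(0.00025), 79) (array([-0.0002,  0.0001]), np.float64(0.00062), 79) -0.02368549194345145
flange (array([-0.0012,  0.0002]), np.float64(0.00022), 33)
ee [0.5362 0.0276 0.1215] collar world [0.5361 0.0274 0.1465]
flange plane [ 0.0054 -0.0017 -0.0038]
lug 0.65 [389. 267.] 0.0359 35.0
```

```bash
t(){ python3 -c "
from h import *
s=bot.state();print('TQ',s['time'],s['torque'].round(3),s['ft_force'].round(1),s['ee_pos'].round(4),s['finger_force'],s['joints'][-1])"; }
python3 -m handwheel '[[1,[0,0,0],[0,0,5]],[1,[0,0,0],[0,0,0]],[1,[0,0,0],[0,0,0]]]' 60 >/dev/null; t
python3 -m handwheel '[[1,[0,0,0],[0,0,5]],[1,[0,0,0],[0,0,0]],[1,[0,0,0],[0,0,0]]]' 60 >/dev/null; t
python3 -m handwheel '[[1,[0,0,0],[0,0,4]],[1,[0,0,0],[0,0,0]],[1,[0,0,0],[0,0,0]]]' 60 >/dev/null; t
```

```text
TQ 33.95 [ 0.047  0.268 -0.1  ] [-0.3 -1.   6. ] [0.5362 0.0275 0.1215] 64.60677710361779 -1.2874823023523945
TQ 34.2 [ 0.01   0.257 -0.111] [-0.9 -0.3  6.4] [0.5362 0.0275 0.1215] 64.58950276952237 -1.3500622249175245
TQ 34.45 [-0.015  0.252 -0.289] [-1.4 -0.3  6.3] [0.536  0.0275 0.1215] 64.55790383275598 -1.4004346079499956
```

```bash
t(){ python3 -c "
from h import *
s=bot.state();print('TQ',s['time'],s['torque'].round(3),s['ft_force'].round(1),s['ee_pos'].round(4),s['finger_force'],s['joints'][-1])"; }
python3 -m handwheel '[[1,[0,0,0],[0,0,3]],[1,[0,0,0],[0,0,0]],[1,[0,0,0],[0,0,0]]]' 60 >/dev/null; t
python3 -m handwheel '[[1,[0,0,0],[0,0,3]],[1,[0,0,0],[0,0,0]],[1,[0,0,0],[0,0,0]]]' 60 >/dev/null; t
```

```text
TQ 34.7 [-0.075  0.315 -0.085] [-2.2  0.3  6.8] [0.5359 0.0274 0.1215] 64.6048947935924 -1.4371318701615043
TQ 34.95 [-0.096  0.348  0.021] [-1.7 -1.2  7.4] [0.5358 0.0273 0.1214] 64.62156672030687 -1.4740437036714318
```

```bash
t(){ python3 -c "
from h import *
s=bot.state();print('TQ',s['time'],s['torque'].round(3),s['ft_force'].round(1),s['ee_pos'].round(4),s['finger_force'],s['joints'][-1])"; }
python3 -m handwheel '[[1,[0,0,0],[0,0,3]],[1,[0,0,0],[0,0,0]],[1,[0,0,0],[0,0,0]]]' 60 >/dev/null; t
python3 -m handwheel '[[1,[0,0,0],[0,0,3]],[1,[0,0,0],[0,0,0]],[1,[0,0,0],[0,0,0]]]' 60 >/dev/null; t
python3 col3.py | head -3;python3 col2.py c9 | grep -E "plane|lug"
```

```text
TQ 35.2 [-0.119  0.412  0.228] [-1.  -0.5  7.2] [0.5357 0.0274 0.1214] 64.64166860561818 -1.5105993166620242
TQ 35.45 [-0.184  0.37   0.044] [-1.3 -1.5  6.8] [0.5356 0.0273 0.1213] 64.6463193744421 -1.5484463309087972
top 4097 (array([-0.    ,  0.0003]), np.float64(0.00028), 79) (array([-0.0001,  0.0003]), np.float64(0.0006), 79) -0.02368316923159524
flange (array([-0.0011,  0.0005]), np.float64(0.00035), 33)
ee [0.5356 0.0273 0.1213] collar world [0.5355 0.027  0.1463]
flange plane [ 0.0056 -0.002  -0.0037]
lug 0.85 [388. 264.] 0.0351 11.700000000000003
```

```bash
t(){ python3 -c "
from h import *
s=bot.state();print('TQ',s['time'],s['torque'].round(3),s['ft_force'].round(1),s['ee_pos'].round(4),np.round(s['ee_rot'],3)[:,2],s['joints'][-1])"; }
python3 -m handwheel '[[1,[0,0,0],[0,0,3]],[1,[0,0,0],[0,0,0]],[1,[0,0,0],[0,0,0]]]' 60 >/dev/null; t
python3 -m handwheel '[[1,[0,0,0],[0,0,3]],[1,[0,0,0],[0,0,0]],[1,[0,0,0],[0,0,0]]]' 60 >/dev/null; t
```

```text
TQ 35.9 [-0.21   0.459 -0.186] [-1.7 -0.8  7.7] [0.5354 0.0273 0.1213] [ 0.  0. -1.] -1.586292904708793
TQ 36.15 [-0.327  0.536  0.016] [-2.  -0.9  7. ] [0.5351 0.0273 0.1213] [ 0.  0. -1.] -1.6229211103815553
```

```bash
python3 pl.py | grep -E "disc|knob|plate"; python3 col3.py | head -4;python3 col2.py c9 | grep -E "plane|lug"; python3 -c "
from h import *
s=bot.state();R=np.array(s['ee_rot']);print(np.degrees(np.arctan2(R[1,0],R[0,0])))"
```

```text
plate 4147 [0.0003 0.0007 0.0071]
disc 2890 [-0.0039 -0.0011  0.1192]
knob top 707 [0.5354 0.0278 0.1384]
top 4096 (array([0.    , 0.0003]), np.float64(0.00031), 79) (array([0.    , 0.0003]), np.float64(0.00061), 79) -0.02365991172429443
flange (array([-0.001 ,  0.0004]), np.float64(0.0003), 33)
ee [0.5352 0.0273 0.1213] collar world [0.5351 0.027  0.1463]
knobtop 598 ((534.745361328125, 27.898624420166016), 6.893796443939209)
flange plane [ 0.0058 -0.0022 -0.0037]
lug 0.74 [392. 266.] 0.0371 3.299999999999997
-5.7082740353591
```

```bash
t(){ python3 -c "
from h import *
s=bot.state();R=np.array(s['ee_rot']);print('TQ',s['time'],s['torque'].round(3),s['ft_force'].round(1),s['ee_pos'].round(4),R[:,2].round(3),np.degrees(np.arctan2(R[1,0],R[0,0])))"; }
python3 -m handwheel '[[1,[0,0,0],[0,0,3]],[1,[0,0,0],[0,0,0]],[1,[0,0,0],[0,0,0]]]' 60 >/dev/null; t
python3 -m handwheel '[[1,[0,0,0],[0,0,2]],[1,[0,0,0],[0,0,0]],[1,[0,0,0],[0,0,0]]]' 60 >/dev/null; t
```

```text
TQ 36.65 [-0.277  0.528  0.375] [-2.7 -0.7  6.8] [0.5351 0.0273 0.1213] [-0. -0. -1.] -8.522908095611411
TQ 36.9 [-0.374  0.271  0.571] [-2.  -1.5  5.5] [0.5357 0.0272 0.1213] [ 0.001 -0.    -1.   ] -10.47809306776326
```

```bash
t(){ python3 -c "
from h import *
s=bot.state();R=np.array(s['ee_rot']);print('TQ',s['time'],s['torque'].round(3),s['ft_force'].round(1),s['ee_pos'].round(4),R[:,2].round(3),np.degrees(np.arctan2(R[1,0],R[0,0])))"; }
python3 -m handwheel '[[1,[0,0,0],[0,0,1.5]],[1,[0,0,0],[0,0,0]],[1,[0,0,0],[0,0,0]]]' 60 >/dev/null; t;  python3 pl.py | grep -E "disc|knob|plate"; python3 col3.py | head -4;python3 col2.py c9 | grep -E "plane|lug"
```

```text
TQ 37.15 [-0.457  0.297  1.637] [-1.1 -2.1  6. ] [0.5358 0.0273 0.1213] [ 0.001 -0.002 -1.   ] -11.568594710764112
plate 4265 [0.0027 0.0005 0.0069]
disc 2899 [-0.0063 -0.0008  0.1192]
knob top 687 [0.5354 0.0277 0.1384]
top 4060 (array([-0.0006,  0.0003]), np.float64(0.00032), 79) (array([-0.0006,  0.0004]), np.float64(0.00049), 79) -0.023645830163925657
flange (array([-0.002 ,  0.0005]), np.float64(0.00023), 33)
ee [0.5358 0.0272 0.1213] collar world [0.5351 0.0271 0.1463]
knobtop 585 ((535.0479125976562, 27.772192001342773), 7.087215900421143)
flange plane [ 0.0085 -0.0017 -0.0036]
lug 0.55 [389. 266.] 0.036 89.1
```

Torque jumped to 1.6 N·m with the disc flat and the collar level, so it is tight. I'll release and check.

```bash
python3 -m handwheel '[[0,[0,0,0],[0,0,0]],[0,[0,0,0],[0,0,0]],[0,[0,0,0],[0,0,0]],[0,[0,0,0],[0,0,0]],[0,[0,0,0],[0,0,0]],[0,[0,0,-25],[0,0,0]],[0,[0,0,-35],[0,0,0]],[0,[0,0,-20],[0,0,0]],[0,[0,0,0],[0,0,0]],[0,[0,0,0],[0,0,0]]]'
python3 sec.py; python3 pl.py; python3 fin.py
```

```text
time: 38.23
ee_pos: [0.5363, 0.0277, 0.2022]
ee_rot: [[0.977, -0.215, 0.004], [-0.215, -0.977, 0.001], [0.004, -0.002, -1.0]]
ft_force: [-0.4, -0.4, -1.0]
opening: 0.0853
finger_force: 0.0
disc: 0 205 [118.6, 119.0, 119.4] | 45 193 [118.5, 119.0, 119.5] | 90 191 [118.8, 119.2, 119.5] | 135 164 [118.7, 119.1, 119.5] | 180 140 [118.8, 119.2, 119.6] | 225 188 [118.8, 119.2, 119.6] | 270 193 [118.7, 119.2, 119.6] | 315 200 [118.8, 119.2, 119.7] | 
top: 0 264 [143.8, 144.5, 145.0] | 45 215 [144.1, 144.6, 145.0] | 90 256 [143.6, 144.5, 145.1] | 135 306 [142.4, 144.3, 145.1] | 180 330 [141.8, 144.4, 145.3] | 225 296 [142.9, 144.5, 145.4] | 270 232 [144.2, 144.8, 145.2] | 315 251 [144.0, 144.6, 145.1] | 
flange: 0 267 [124.0, 124.6, 125.2] | 45 244 [124.2, 124.6, 125.1] | 90 184 [124.4, 124.9, 125.4] | 135 11 [124.5, 124.9, 125.7] | 180 0 - | 225 58 [124.8, 125.2, 125.6] | 270 236 [124.9, 125.2, 125.7] | 315 258 [124.4, 124.9, 125.3] | 
thread/jar: 0 104 [103.1, 106.2, 109.3] | 45 20 [101.8, 107.1, 109.5] | 90 0 - | 135 0 - | 180 0 - | 225 0 - | 270 7 [105.7, 107.3, 109.2] | 315 72 [103.7, 106.1, 109.6] | 
counter 61417 [-0.0015 -0.0116 -0.0001]
plate 2728 [0.001  0.0011 0.007 ]
disc 1662 [-0.0063 -0.0041  0.1192]
colltop 799 [ 0.0076 -0.0012  0.1446]
knob top 322 [0.535  0.0278 0.1385]
coll encl ((534.9246215820312, 26.85257339477539), 32.72275924682617)
[0.5346 0.0276 0.2003] [-0.34  0.4   0.27  2.07 -0.16  0.69 -1.75]
flange 2109 [-0.0168 -0.0064  0.125 ] 0.1248
top 1755 [ 0.0161 -0.0043  0.1441] 0.1446
disc 2492 [-0.0089 -0.0018  0.1192] 0.1192
top centre (array([0.53502286, 0.02696152]), np.float64(0.06476471682955898))
lug 0.85 [368. 219.] 0.0396 -78.4
go [ 1.1 -0.1]
```

```bash
python3 -c "
from h import *
print(bot.sign_off())"
```

```text
the job is handed in; nothing more can be done
None
```

I handed the job in at about 38 s: the 60 mm disc lies flat on its ledge, knob up, with the collar over it, screwed fully down, level and tight (1.6 N·m at the last turn). The first tightening went too far and jumped a thread, so I backed the collar off and screwed it down again; I also viewed 11 pictures against the limit of 10.

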